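# Hang a parts bin from an S-hook on the grooved rail

## Robot

A 6-joint arm with a two-finger parallel gripper is mounted at the origin on the work surface. World frame = base frame: x ahead of the robot, y to its left, z up, the work surface at z = 0. Lengths are in m, angles in rad, forces in N, time in s.
With the tool pointing down it reaches from about 0.35 to 0.975 m from the base axis. Payload 4.9 kg.
Tool frame: the origin (TCP) lies at the centre of the arm's flange, where the gripper is bolted on; the fingertips stand 173 mm ahead of it and the grasp point (between the pads) lies 155 mm ahead of it (ctrl.finger_overhang is the distance from the TCP to the fingertips, in m); z points along the fingers, y is the direction in which the jaws open and shut (so a half turn about z gives the same grasp; the last joint's range is limited). The gripper opens to 85 mm and grips with 20 to 120 N. Pads are 22 mm wide; open, the fingers measure 114 mm over their backs; the gripper's body (76 mm by 85 mm) begins 54 mm behind the grasp point. The pads swing forward as they close: fully open they stand 13 mm farther back than shut.
Start: joints at [1.1, 0.053, 1.613, -0, 1.476, -0.119], TCP at [0.215, 0.587, 0.405] pointing down, gripper open.
Joint ranges: [-3.01, 3.01], [-1.01, 2.22], [0.06, 2.58], [-1.02, 4.17], [0.09, 2.62], [-3.14, 3.14]. Speed limits (rad/s): [2.57, 2.57, 3.14, 3.14, 3.14, 3.14].

## Interface

Orientations are given as a rotation vector (axis times angle).
In Python, from station import ctrl, eyes, spotter gives the robot as it stands.
- The arm moves only by the shell command python3 -m crank 'ROWS' [FORCE]. ROWS is JSON, a list of rows, each a list of 7 numbers: the turn, a rotation vector about the tool's x, y, z in rad, then the shift along the tool's x, y, z in mm, then the closure, from -1 (fully open) to 1 (shut). A call has 1 to 8 rows; each row shifts and turns the pose as measured when the row begins, along the tool's axes as they then stand; what a row does not reach is not made up. A row lasts 1/12 s, in which the tool goes at most 41.7 mm and 7.16 degrees, less where a joint would pass 70% of its speed; a pose out of reach is approached as far as the arm can. A call is refused whole if a number of a shift passes 41.7 or a number of a turn 0.125, either way. A call with a gripper value outside its range is refused whole. The fingers move at their own pace and stop on an object; FORCE is the grip in N (left out, the last holds). Time passes only in rows, so rows that do not move let the fingers close. It gives the time, the measured TCP pose, the force and the opening at its end, in the units of the state.
- ctrl.get_obs(): the state, without advancing time (a new reading comes with each control period).
- eyes.get_image(name): name is "scene" or "side" or "wrist"; returns a dict with "image" (480x640x3 uint8, red, green, blue), "vertical_fov" (degrees; the focal length in pixels is half the picture's height over the tangent of half this angle, whatever the lens; pixels are square), "cx", "cy" (the principal point, pixels), "dist" ([k1, k2, p1, p2, k3] as OpenCV has them; the pictures are not rectified), "rvec" (rotation vector, rad) and "tvec" (3), from world to camera coordinates, as OpenCV has them; the wrist camera has in their place "mount" (4x4, takes a point from camera to tool coordinates, whose origin is the TCP and whose axes are the flange's). Camera axes: x right, y down, z forward; pixel columns grow to the right and rows downward; lengths in m; the calibration is good to about 2 mm. A picture is of the moment at which its call begins: read the wrist's pose just before it. There is no depth.
- ctrl.finish_job(): hands the job in, once; it reports no verdict.
Trained networks look in a picture, given as the dict that the camera call returned (one of the last four; its "shot" number tells which), for a name from the list of things; names that differ only in an ending like _2 or _b are one class to them, and where a whole thing is asked for, a point or a joint stands for the part that bears it (a point fixed in the world has none). Each returns a list of dicts, best first, with "confidence" (0 to 1); they miss things now and then, are a little off and sometimes report something else, mostly with a low value. They report only what shows in the picture. A call takes as long as a camera call.
- spotter.look_for(query, picture): "centre" ([x, y, z] in m, in world coordinates, good to about 4 mm: the middle of the surface that is visible of it).
- spotter.outline_of(query, picture): "region" (480x640 bool, what is visible of it).
- spotter.mark_of(query, picture): "centre" ([x, y, z] in m, in world coordinates, good to about 4 mm: a listed point, or the origin of a listed thing).
The state is a dict: "t": time; "q": joint angles; "dq": joint speeds; "effort": joint torques, N m; "tool_pos": TCP position; "tool_rot": TCP orientation; "contact_force": force on the tool from outside, world axes, zero at the start; "wrist_torque": the same for the moment, N m; "opening": finger opening in m.
Only numpy, scipy, OpenCV 4.12 (cv2) and the standard library are available. Lean on these libraries where they do the work, as an engineer would, in place of code of your own. Each camera call takes 0.05 s, during which the arm holds its last target.

## Task

Take the orange S-hook out of the wooden caddy, hang it by its upper curl on the rail of the blue rack and slide it along, bearing lightly, until it drops into the groove in the bar; let go of it there. Then hang the yellow parts bin by the middle of its steel bail in the hook's lower curl and leave it hanging freely, level and still. Go gently on the rack, the hook and the bin, do not tip the bin, and leave everything else alone.

Things in the scene. Friction and masses are not known exactly. Their poses are not given: they have to be found in the camera images.
- hook_grip (a point): Where to hold the orange S-hook: midway between the two upright legs of its upper curl, 46 mm over their outsides along the hook's x; 23 mm below the inside top of the arch, 33 mm below the very top. Axes of all hook points: x from the shank to the upper tip, y through its thickness, z up along the shank.
- hook: Orange rigid S-hook, 10 mm rod, 126 mm tall, 0.12 to 0.2 kg, upright in a slot of the caddy (34 mm deep; it lifts straight out). Straight shank; upper curl on the +x side, lower curl on the -x side with its tip up; both 13 mm inner, 23 mm outer radius. Origin under the shank at its lowest level, hook_grip is 18 mm in x, 93 mm up. Hung free it leans 19 degrees, lower end to +x.
- hook_eye (a point): Centre of the hook's upper arch, 13 mm below its inside top, 10 mm above hook_grip. Hung on the plain bar it lies 4 mm below the bar's axis; seated in the groove, 8.5 mm below.
- hook_curl (a point): Centre of the hook's lower curl (36 mm in -x and 80 mm in -z from hook_eye). The curl's inside bottom is 13 mm below it; the tip, 18 mm to its -x side, ends 13 mm above it. The mouth is open above, between tip and shank (the shank is 18 mm to its +x side): the bail goes in over the tip from the hook's -x side, and down.
- rail_mid (a point): Middle of the blue rack's rail on the bar's axis, 235 mm up. x away from the robot, y along the bar, z up. Bar: aluminium, 18 mm thick, 400 mm long. Its one dark groove, 14 mm wide, 4.5 mm deep, lies anywhere within 30 mm either side of this point along y: not measured, find it by sliding the hook under light load. The hook drops in within about 2 mm of the groove's middle.
- rack: The blue rack that carries the bar, fixed to the table; origin on the table under rail_mid, same axes. Two 25 mm square posts centred 140 mm either side in y, with 34 mm square clamps at bar height and 120 x 50 mm feet.
- bin_grip (a point): Where to hold the yellow bin: its front grip tab, an upright plate 10 mm thick (x), 34 mm wide (y). This point is 82 mm above the bin's underside, 14 mm below the tab's top, 27 mm above the rim. Axes of all bin points: x from the tab to the bin's rear, y across, z up. Seen from here the bin's body begins 5 mm and ends 130 mm behind.
- bail_mid (a point): Middle of the bin's rigid steel bail, an 8 mm rod across the bin (along y), 80 mm in x and 18 mm in z from bin_grip, 100 mm above the bin's underside. It is the peak of a shallow arch that falls 10 mm to 41 mm either side, where it turns down to the bin's walls.
- bin: Yellow open parts bin, body 125 x 90 x 55 mm, 0.2 to 0.34 kg with the parts fixed in it, balanced under its bail. Origin on its underside below the bail.
- caddy: Fixed wooden block 95 x 130 x 40 mm with two slots, 35 mm either side of its origin in y, for the two hooks; origin on the table.
- grey_hook: Grey twin of the orange hook in the caddy's other slot: leave it. Origin as hook.
- red_bin: Red open bin 110 x 80 x 50 mm, leave it. Origin: middle of underside.
- tape_roll: Clear roll of tape, 90 mm across, 48 mm high, leave it. Origin: middle of underside.
- screw_jar: Glass jar 60 mm across, 80 mm high, leave it. Origin: middle of underside.
- carton: Cardboard carton 80 x 110 x 60 mm, leave it. Origin: middle of underside.
- screwdriver: Screwdriver lying on the table, leave it. Origin: its underside.
- scanner: Grey hand scanner 100 x 50 x 30 mm, leave it. Origin: middle of underside.

How it is judged:
By the outcome, as a careful person would: the job done as asked, in the order asked, and still so for the second after the job is handed in, with the robot touching nothing.
It also fails if it takes over 72 s, if anything falls off the work surface, if the arm or the gripper's body presses on something with over 40 N, if the wrist force passes 120 N, or if a joint passes its speed limit or range.

## Working session

There is one attempt and no reset: what is moved stays moved. The work goes in short steps, Python scripts to look and compute and a shell command to move; the robot and the scene stay as the last step left them, time stands still between calls to the robot, and variables do not carry over. Pictures are saved under pics/ and viewed, and the job is handed in when it is done.

```bash
ls; mkdir -p pics
cat > h.py <<'E'
import numpy as np, cv2
from scipy.spatial.transform import Rotation as R
from station import ctrl, eyes, spotter
def pose():
    o=ctrl.get_obs(); return np.array(o["tool_pos"]),R.from_rotvec(o["tool_rot"]),o
def save(d,n): cv2.imwrite(f"pics/{n}.png",d["image"][:,:,::-1])
def cam(d,p=None,r=None):
    f=240/np.tan(np.radians(d["vertical_fov"])/2)
    K=np.array([[f,0,d["cx"]],[0,f,d["cy"]],[0,0,1.]])
    if "rvec" in d: Rc=R.from_rotvec(np.array(d["rvec"]).ravel()).as_matrix(); t=np.array(d["tvec"]).ravel()
    else:
        M=np.array(d["mount"]); T=np.eye(4);T[:3,:3]=r.as_matrix();T[:3,3]=p
        W=np.linalg.inv(T@M); Rc=W[:3,:3]; t=W[:3,3]
    return K,np.array(d["dist"],float).ravel(),Rc,t
def proj(c,P):
    K,D,Rc,t=c
    return cv2.projectPoints(np.atleast_2d(np.array(P,float)),cv2.Rodrigues(Rc)[0],t,K,D)[0].reshape(-1,2)
def ray(c,uv):
    K,D,Rc,t=c
    n=cv2.undistortPoints(np.array([[uv]],float),K,D).ravel()
    d=Rc.T@np.array([n[0],n[1],1]); return -Rc.T@t, d/np.linalg.norm(d)
def atz(c,uv,z):
    o,d=ray(c,uv); return o+d*(z-o[2])/d[2]
def tri(c1,u1,c2,u2):
    o1,d1=ray(c1,u1);o2,d2=ray(c2,u2)
    s=np.linalg.lstsq(np.stack([d1,-d2],1),o2-o1,rcond=None)[0]
    a=o1+d1*s[0];b=o2+d2*s[1]; return (a+b)/2,np.linalg.norm(a-b)
np.set_printoptions(precision=4,suppress=True)
E
python3 - <<'E'
from h import *
p,r,o=pose(); print(o); print(r.as_matrix())
for n in ["scene","side","wrist"]:
    d=eyes.get_image(n); save(d,n+"0")
    print(n,{k:v for k,v in d.items() if k!="image"})
    for q in ["hook_grip","hook_eye","hook_curl","hook","rail_mid","rack","bin_grip","bail_mid","bin","caddy","grey_hook"]:
        try: print(q,[(np.array(x["centre"]).round(4).tolist(),round(x["confidence"],2)) for x in spotter.mark_of(q,d)[:2]])
        except Exception as e: print(q,e)
E
```

```text
pics
{'t': 0.0, 'q': array([ 1.1   ,  0.0534,  1.6143,  0.    ,  1.476 , -0.119 ]), 'dq': array([-0.0012, -0.0023,  0.0005,  0.001 , -0.0016, -0.0016]), 'effort': array([  0.0004, -39.3671, -37.0183,  -0.    ,   0.0071,  -0.    ]), 'tool_pos': array([0.2152, 0.5865, 0.4035]), 'tool_rot': array([-0.5496, -3.0925,  0.003 ]), 'contact_force': array([-0.687 , -0.1857, -0.5014]), 'wrist_torque': array([ 0.0137, -0.0165, -0.0051]), 'opening': 0.08531423003936549}
[[-0.9388  0.3446 -0.0009]
 [ 0.3446  0.9388 -0.0018]
 [ 0.0002 -0.002  -1.    ]]
scene {'vertical_fov': 42.82712371627295, 'cx': 317.5547233210552, 'cy': 233.76776250963647, 'dist': array([-0.1292,  0.    ,  0.    ,  0.    ,  0.    ]), 'rvec': array([ 1.4997,  1.9681, -0.8706]), 'tvec': array([ 0.238 , -0.2623,  1.9135]), 'shot': 1}
hook_grip [([0.4676, 0.1329, 0.088], 0.67), ([0.6474, -0.1459, 0.2368], 0.19)]
hook_eye [([0.4735, 0.1297, 0.1005], 0.51)]
hook_curl [([0.5764, 0.3177, 0.1014], 0.74), ([0.4212, 0.1221, 0.0252], 0.44)]
hook [([0.433, 0.1224, 0.0032], 0.49)]
rail_mid [([0.6485, -0.1439, 0.2367], 0.73)]
rack []
bin_grip
[... 1004 characters left out ...]
[0.5766, 0.3178, 0.0997], 0.65)]
bin [([0.576, 0.3182, -0.0005], 0.95), ([0.4728, 0.1344, 0.0976], 0.74)]
caddy [([0.4303, 0.1599, -0.0002], 0.64)]
grey_hook [([0.4166, 0.1934, 0.0015], 0.7)]
wrist {'vertical_fov': 66.38133771395967, 'cx': 323.39136043857206, 'cy': 242.29645226018047, 'dist': array([-0.0486,  0.    ,  0.    ,  0.    ,  0.    ]), 'mount': array([[ 0.0007, -0.9609, -0.2769,  0.0692],
       [ 1.    ,  0.0008, -0.0004, -0.0019],
       [ 0.0006, -0.2769,  0.9609,  0.0307],
       [ 0.    ,  0.    ,  0.    ,  1.    ]]), 'shot': 3}
hook_grip []
hook_eye []
hook_curl []
hook []
rail_mid []
rack []
bin_grip []
bail_mid []
bin []
caddy [([0.4315, 0.162, -0.0019], 0.98)]
grey_hook []
```

View pics/scene0.png

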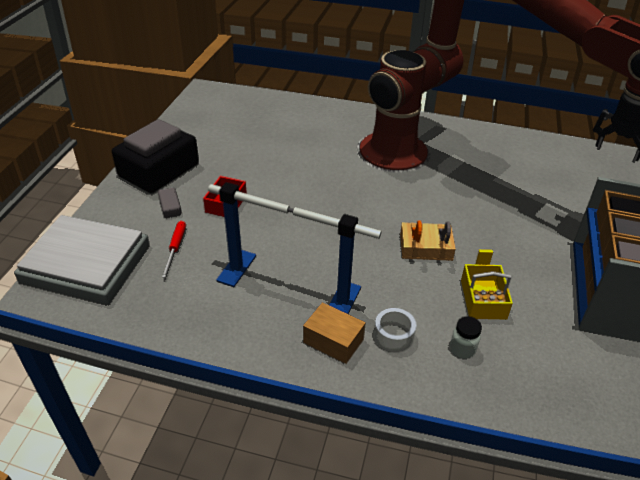

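View pics/side0.png

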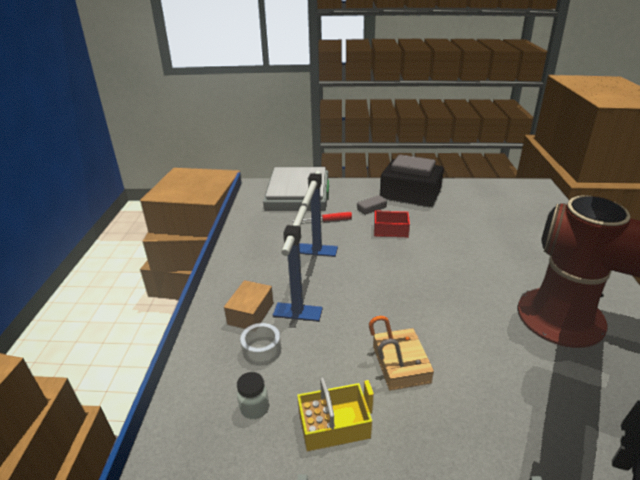

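View pics/wrist0.png

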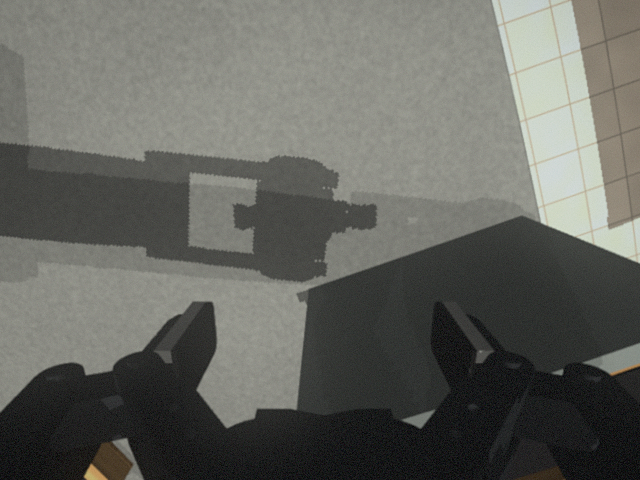

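Run:
```python
import cv2
s=cv2.imread("pics/scene0.png"); 
cv2.imwrite("pics/s0a.png",cv2.resize(s[170:260,195:395],None,fx=4,fy=4,interpolation=cv2.INTER_CUBIC))
cv2.imwrite("pics/s0b.png",cv2.resize(s[205:325,390:525],None,fx=5,fy=5,interpolation=cv2.INTER_CUBIC))
s=cv2.imread("pics/side0.png"); 
cv2.imwrite("pics/d0a.png",cv2.resize(s[165:325,225:345],None,fx=3.75,fy=3.75,interpolation=cv2.INTER_CUBIC))
cv2.imwrite("pics/d0b.png",cv2.resize(s[305:455,290:445],None,fx=4,fy=4,interpolation=cv2.INTER_CUBIC))
```

```text
(no output)
```

View pics/s0a.png

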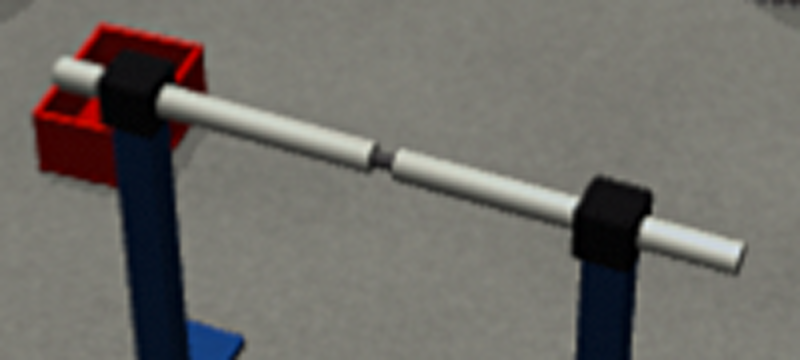

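View pics/s0b.png

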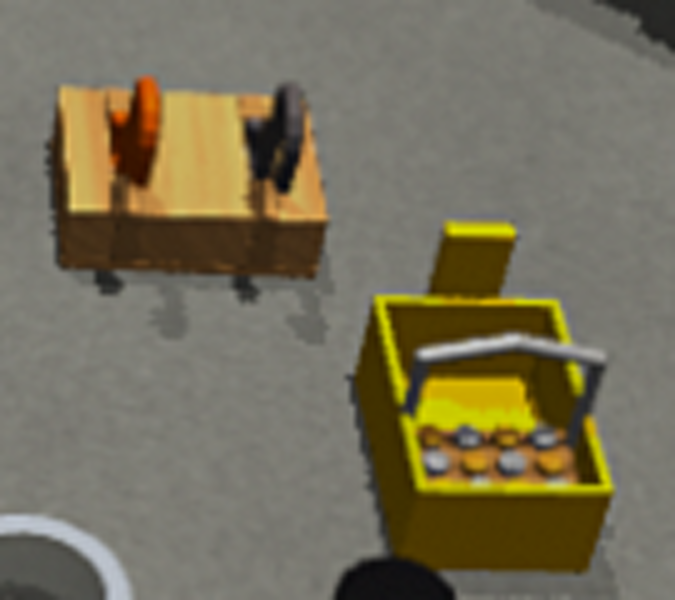

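View pics/d0a.png

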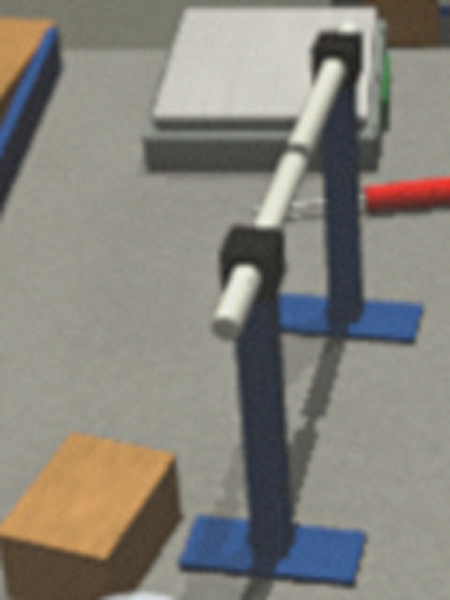

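View pics/d0b.png

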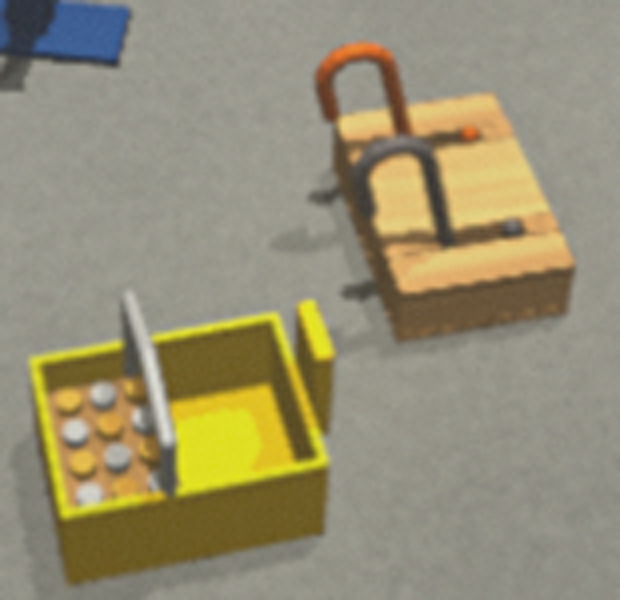

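Run:
```python
from h import *
cs=eyes.get_image("scene"); cd=eyes.get_image("side"); S=cam(cs); D=cam(cd)
print("groove",tri(S,(290.5,209.5),D,(304.5,204.2)), atz(S,(290.5,209.5),.235),atz(D,(304.5,204.2),.235))
print("ends scene",atz(S,(209.7,188.7),.235),atz(S,(380.3,234),.235),"side near",atz(D,(285,251.7),.235))
def yaw(a,b): v=b-a; return np.degrees(np.arctan2(v[1],v[0])),np.linalg.norm(v[:2])
for nm,z,s,d in [("bin",.055,[(465,264.6),(501.4,265.4),(512,303),(473.6,303.4)],[(297.5,394.3),(359.5,384),(371.8,421.5),(306.3,433.8)]),("caddy",.04,[(402.4,222.6),(450.6,224.4),(455.4,248.6),(403,247.4)],[(374.3,335.5),(413.3,328.8),(433.3,372),(389.5,378.8)])]:
  for c,u in ((S,s),(D,d)):
    P=[atz(c,x,z) for x in u]; print(nm,np.mean(P,0),[yaw(P[i],P[(i+1)%4]) for i in range(4)])
for q in ["hook_grip","hook_eye","bin_grip","bail_mid","rail_mid","hook_curl"]:
  for n,d in (("S",cs),("D",cd)):
    print(q,n,[(np.array(x["centre"]),round(x["confidence"],2)) for x in spotter.mark_of(q,d)[:2]])
```

```text
groove (array([ 0.6462, -0.1391,  0.2384]), np.float64(0.005464139822056605)) [ 0.646  -0.1384  0.235 ] [ 0.6458 -0.1502  0.235 ]
ends scene [ 0.6256 -0.3337  0.235 ] [0.6708 0.0622 0.235 ] side near [0.6722 0.0595 0.235 ]
bin [0.5676 0.3143 0.055 ] [(np.float64(103.88778926339344), np.float64(0.08906770196592405)), (np.float64(13.758651561737853), np.float64(0.1214561476504764)), (np.float64(-74.05767310634266), np.float64(0.08914142140429596)), (np.float64(-166.2455828591425), np.float64(0.1246519647650607))]
bin [0.564  0.3151 0.055 ] [(np.float64(-167.04505835108782), np.float64(0.12408537259382792)), (np.float64(103.43606358613206), np.float64(0.0877951073779332)), (np.float64(13.500920519838791), np.float64(0.12163387647335559)), (np.float64(-74.98844609305812), np.float64(0.08900839364955769))]
caddy [0.4207 0.1562 0.04  ] [(np.float64(102.89752940569112), np.float64(0.1264426904827412)), (np.float64(13.052009898940089), np.float64(0.09287049980859408)), (np.float64(-75.99617378610823), np.float64(0.13173758156233759)), (np.float64(-170.1141601255975), np.float64(0.09554562631
[... 429 characters left out ...]
ray([0.4729, 0.132 , 0.0977]), 0.74), (array([ 0.7382,  0.123 , -0.0008]), 0.45)]
hook_eye D []
bin_grip S [(array([0.4998, 0.2956, 0.081 ]), 0.55)]
bin_grip D [(array([0.5015, 0.2994, 0.0808]), 0.61)]
bail_mid S [(array([0.5788, 0.3175, 0.1014]), 0.82)]
bail_mid D [(array([0.5806, 0.3136, 0.0992]), 0.82), (array([ 0.6474, -0.1459,  0.2376]), 0.19)]
rail_mid S [(array([ 0.6452, -0.1454,  0.2334]), 0.86), (array([0.5768, 0.3165, 0.1027]), 0.21)]
rail_mid D [(array([ 0.6471, -0.1471,  0.2379]), 0.86)]
hook_curl S [(array([ 0.6168, -0.4615,  0.002 ]), 0.55), (array([0.42  , 0.1238, 0.0284]), 0.53)]
hook_curl D [(array([0.4215, 0.1152, 0.0284]), 0.65), (array([ 0.6213, -0.4592,  0.0034]), 0.63)]
```

```bash
cat >> h.py <<'E'
def plan(gp,yaw_deg,back=0.155):
    """gp: grasp-point target world; yaw of tool y (deg). prints world/tool deltas"""
    p,r,o=pose()
    c,s=np.cos(np.radians(yaw_deg)),np.sin(np.radians(yaw_deg))
    Rt=np.array([[-s,c,0],[c,s,0],[0,0,-1.]])
    tgt=np.array(gp)+np.array([0,0,back])
    dl=r.as_matrix().T@(tgt-p)*1000
    print("t",round(o["t"],2),"grasp pt",p+r.as_matrix()@[0,0,.155],"dWorld mm",(tgt-p)*1000,"F",o["contact_force"],"open",o["opening"])
    print("dTool mm",dl,"norm",np.linalg.norm(dl),"rot tool",(r.inv()*R.from_matrix(Rt)).as_rotvec(),"yaw now",np.degrees(np.arctan2(r.as_matrix()[1,1],r.as_matrix()[0,1])))
    m=R.from_matrix(Rt); print("dTool in final axes",m.as_matrix().T@(tgt-p)*1000)
E
python3 - <<'E'
from h import *
S=cam(eyes.get_image("scene"))
for u in [(585,325),(575,265),(590,185)]:print(atz(S,u,0),atz(S,u,.1))
plan((.4695,.131,.205),13)
E
```

```text
[0.5859 0.5562 0.    ] [0.6827 0.5196 0.1   ]
[0.3821 0.5418 0.    ] [0.4979 0.5066 0.1   ]
[0.0052 0.608  0.    ] [0.1564 0.5666 0.1   ]
t 2.55 grasp pt [0.2154 0.5867 0.2497] dWorld mm [ 254.1396 -455.7037  -44.6889] F [-0.5155 -0.2551 -0.0396] open 0.08546732620180646
dTool mm [-395.6104 -340.2129   44.693 ] norm 523.6887222146232 rot tool [-0.      0.      0.9921] yaw now 69.84244970353704
dTool in final axes [-501.193   145.115    44.6889]
```

```bash
python3 -m crank '[[0,0,0.124,-14,-37.5,0,-1],[0,0,0.124,-18,-35.5,0,-1],[0,0,0.124,-22.5,-33,0,-1],[0,0,0.124,-26.5,-30,0,-1],[0,0,0.124,-40,-0.5,0,-1],[0,0,0.124,-40,4.5,4,-1],[0,0,0.124,-39,9,8,-1],[0,0,0.124,-37,14,8,-1]]'
python3 - <<'E'
from h import *
plan((.4695,.131,.205),13)
E
```

```text
t: 3.22
tool_pos: [0.3157, 0.2991, 0.3819]
tool_rot: [1.968, 2.447, 0.001]
contact_force: [0.3, 1.0, -1.3]
opening: 0.0854
t 3.22 grasp pt [0.3159 0.2991 0.2269] dWorld mm [ 153.7604 -168.1164  -21.9399] F [ 0.2793  1.0198 -1.2684] open 0.08543139364920717
dTool mm [-197.1608  114.1246   22.1341] norm 228.88145917733056 rot tool [ 0.001   0.0004 -0.0108] yaw now 12.37836842632442
dTool in final axes [-198.3961  112.0016   21.9399]
```

```bash
python3 -m crank '[[0,0,-0.01,-35,20,4,-1],[0,0,0,-35,20,4,-1],[0,0,0,-35,20,4,-1],[0,0,0,-35,20,4,-1],[0,0,0,-33,19,3,-1],[0,0,0,-25,14,3,-1],[0,0,0,0,0,0,-1]]'
python3 - <<'E'
from h import *
plan((.4695,.131,.205),13)
p,r,o=pose(); d=eyes.get_image("wrist"); save(d,"w1"); c=cam(d,p,r)
for q in ["hook_grip","hook_eye","grey_hook"]:
    print(q,[(np.array(x["centre"]),round(x["confidence"],2)) for x in spotter.mark_of(q,d)[:2]])
E
```

```text
t: 3.8
tool_pos: [0.4752, 0.1167, 0.3604]
tool_rot: [1.967, 2.441, 0.008]
contact_force: [0.2, -1.1, 0.7]
opening: 0.0853
t 3.8 grasp pt [0.4764 0.1167 0.2054] dWorld mm [-5.683  14.3382 -0.3638] F [ 0.2105 -1.0594  0.6611] open 0.08532675826481954
dTool mm [15.2191 -2.5076  0.3212] norm 15.427680994355148 rot tool [ 0.0079  0.0015 -0.0127] yaw now 12.274694072768629
dTool in final axes [15.2491 -2.3119  0.3638]
hook_grip [(array([0.4721, 0.1324, 0.0874]), 0.78)]
hook_eye [(array([0.4702, 0.1307, 0.1024]), 0.83)]
grey_hook [(array([0.4075, 0.1928, 0.0027]), 0.93)]
```

View pics/w1.png

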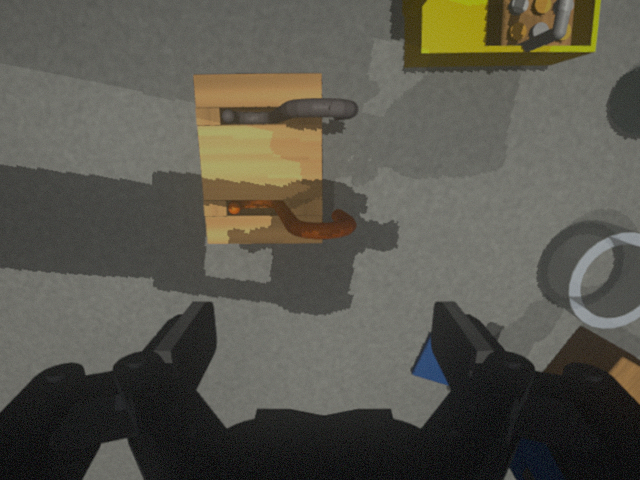

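```bash
cat > fit.py <<'E'
from h import *
from scipy.optimize import minimize
def model(x,y,yaw,z0):  # x,y of grip
    a=np.linspace(0,np.pi,25)
    pts=[(-36-0*1,0,0)]
    L=[]
    for z in np.linspace(36,23,4): L.append((-36,0,z))
    for t in np.linspace(np.pi,2*np.pi,25): L.append((-18+18*np.cos(t),0,23+18*np.sin(t)))
    for z in np.linspace(26,103,20): L.append((0,0,z))
    for t in np.linspace(np.pi,0,25): L.append((18+18*np.cos(t),0,103+18*np.sin(t)))
    for z in np.linspace(103,90,4): L.append((36,0,z))
    L=np.array(L)-[18,0,0]; L/=1000
    c,s=np.cos(yaw),np.sin(yaw)
    return np.stack([x+c*L[:,0],y+s*L[:,0],z0+L[:,2]],1)
E
python3 - <<'E'
from fit import *
p,r,o=pose(); d=eyes.get_image("wrist"); c=cam(d,p,r); img=d["image"].astype(int)
save(d,"w2")
ro=spotter.outline_of("hook",d); print([(x["confidence"],x["region"].sum(),np.argwhere(x["region"]).mean(0)) for x in ro])
b=d["image"][:,:,::-1].copy()
for col,(x,y,z0) in [((0,255,0),(.4705,.1315,.006)),((255,0,0),(.4695,.131,.000))]:
    for u in proj(c,model(x,y,np.radians(12.5),z0)): cv2.circle(b,tuple(int(round(v)) for v in u),1,col,-1)
b[ro[0]["region"]]=b[ro[0]["region"]]//2+np.array([90,0,90],np.uint8) if len(ro) else 0
cv2.imwrite("pics/ov1.png",cv2.resize(b[170:270,170:390],None,fx=3.6,fy=3.6,interpolation=cv2.INTER_NEAREST))
E
```

```text
[(0.57, np.int64(17676), array([161.844 , 260.9917]))]
```

View pics/ov1.png

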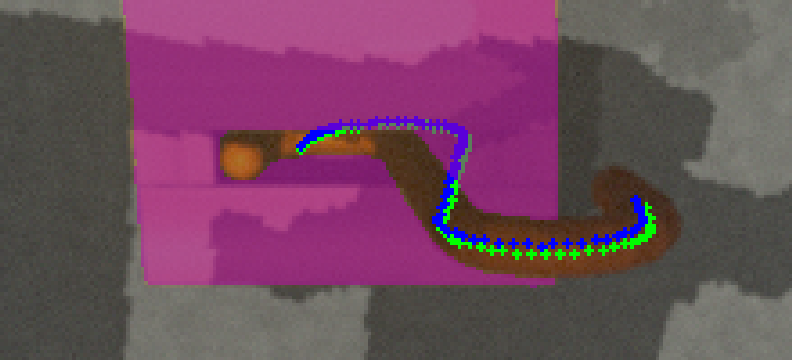

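```bash
cat > fit2.py <<'E'
from fit import *
from scipy.optimize import least_squares
def model2(x,y,z,yaw,lean):   # grip pos; lean: top to +x
    L=model(0,0,0,0)-[0,0,.093]
    c,s=np.cos(lean),np.sin(lean)
    X=L[:,0]*c+L[:,2]*s; Z=-L[:,0]*s+L[:,2]*c
    c,s=np.cos(yaw),np.sin(yaw)
    return np.stack([x+c*X,y+s*X,z+Z],1)
E
python3 - <<'E'
from fit2 import *
p,r,o=pose(); w=cv2.imread("pics/w2.png")
d=eyes.get_image("wrist"); cw=cam(d,p,r); sc=cam(eyes.get_image("scene")); sd=cam(eyes.get_image("side"))
P=model2(.4703,.1313,.0895,np.radians(12.5),np.radians(11))
out=[]
for nm,c,(a,b,e,f),k in (("w2",cw,(170,270,170,390),3.6),("scene0",sc,(210,260,395,465),8),("side0",sd,(305,380,360,440),8)):
    im=cv2.imread(f"pics/{nm}.png")[a:b,e:f]; im=cv2.resize(im,None,fx=k,fy=k,interpolation=cv2.INTER_CUBIC)
    for u in proj(c,P): cv2.circle(im,tuple(int(round(v)) for v in ((u+.5-[e,a])*k)),2,(0,255,0),-1)
    cv2.imwrite(f"pics/ov2_{nm}.png",im)
E
```

```text
(no output)
```

View pics/ov2_w2.png

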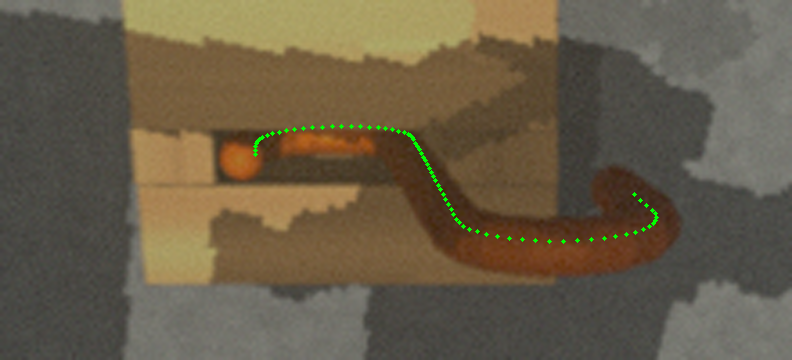

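View pics/ov2_scene0.png

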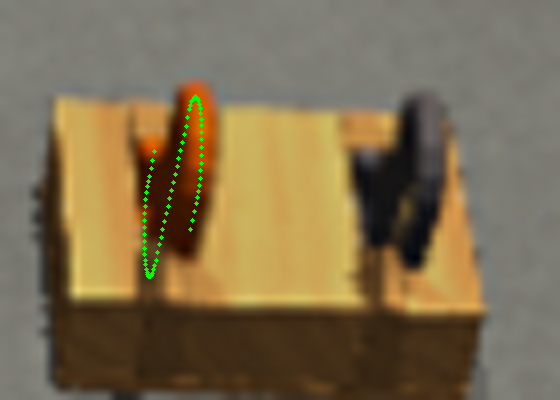

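View pics/ov2_side0.png

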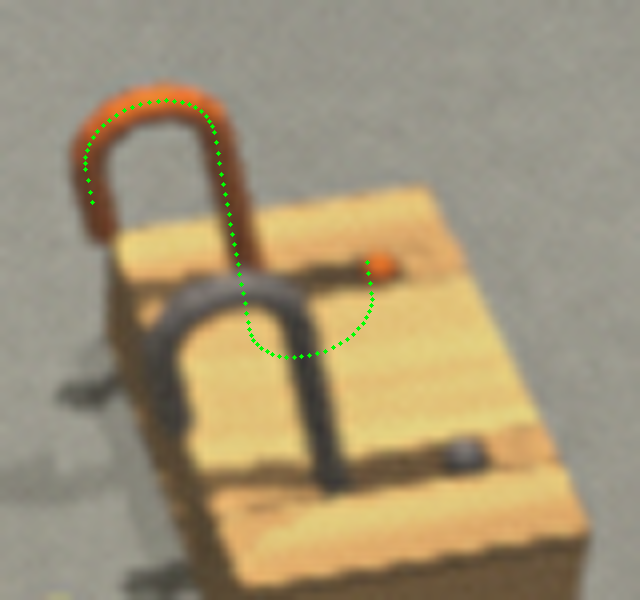

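```bash
cat >> h.py <<'E'
def plan2(gp,yaw_deg,tilt_deg=0,up=0.0,zup=0.0):
    """tool y yaw; tilt about tool x (+: TCP leans toward +y_tool); up mm along tool axis"""
    p,r,o=pose()
    c,s=np.cos(np.radians(yaw_deg)),np.sin(np.radians(yaw_deg))
    Rt=R.from_matrix(np.array([[-s,c,0],[c,s,0],[0,0,-1.]]))*R.from_rotvec([np.radians(tilt_deg),0,0])
    M=Rt.as_matrix()
    tgt=np.array(gp)-M[:,2]*(.155+up/1000)+np.array([0,0,zup/1000])
    print("t",round(o["t"],2),"grasp pt",p+r.as_matrix()@[0,0,.155],"F",o["contact_force"],"open",round(o["opening"],4))
    print("dTool now",r.as_matrix().T@(tgt-p)*1000,"| final axes",M.T@(tgt-p)*1000,"|rot",(r.inv()*Rt).as_rotvec())
E
python3 - <<'E'
from h import *
plan2((.469,.130,.0895),12.5,12,60)
E
```

```text
t 4.25 grasp pt [0.4736 0.1214 0.2059] F [ 1.0482 -0.4265  0.7368] open 0.0854
dTool now [ 9.3151 42.8392 61.4848] | final axes [ 9.4607 55.0789 50.7854] |rot [0.2177 0.0002 0.0032]
```

```bash
python3 -m crank '[[0.109,0,0,4.5,21.5,10,-1],[0.109,0,0,4.7,24,10,-1],[0,0,0,0,8,20,-1],[0,0,0,0,0,0,-1]]'
python3 - <<'E'
from h import *
plan2((.469,.130,.0895),12.5,12,0)
E
```

```text
t: 4.58
tool_pos: [0.5166, 0.144, 0.319]
tool_rot: [-1.868, -2.346, 0.252]
contact_force: [-1.4, -0.6, -0.9]
opening: 0.0853
t 4.58 grasp pt [0.4847 0.1365 0.1675] F [-1.4384 -0.6247 -0.8867] open 0.0853
dTool now [-3.1439 -0.4371 79.7522] | final axes [-3.3608 -0.7216 79.7413] |rot [-0.0039  0.0027  0.0075]
```

```bash
python3 -m crank '[[0,0,0.007,-3,0,20,-1],[0,0,0,0,0,20,-1],[0,0,0,0,0,0,-1]]'
python3 - <<'E'
from fit2 import *
plan2((.469,.130,.0895),12.5,12,0)
p,r,o=pose(); d=eyes.get_image("wrist"); save(d,"w3"); c=cam(d,p,r)
b=d["image"][:,:,::-1].copy()
for u in proj(c,model2(.469,.130,.0895,np.radians(12.5),np.radians(12))): cv2.circle(b,tuple(int(round(v)) for v in u),1,(0,255,0),-1)
cv2.imwrite("pics/ov3.png",b)
E
```

```text
t: 4.83
tool_pos: [0.5089, 0.1408, 0.2811]
tool_rot: [-1.875, -2.345, 0.25]
contact_force: [-1.1, -0.2, -0.9]
opening: 0.0849
t 4.83 grasp pt [0.4774 0.1332 0.1295] F [-1.1376 -0.1664 -0.9119] open 0.0849
dTool now [-1.7197 -0.5414 40.9901] | final axes [-1.8661 -0.572  40.9832] |rot [-0.0009  0.0035  0.0034]
```

View pics/ov3.png

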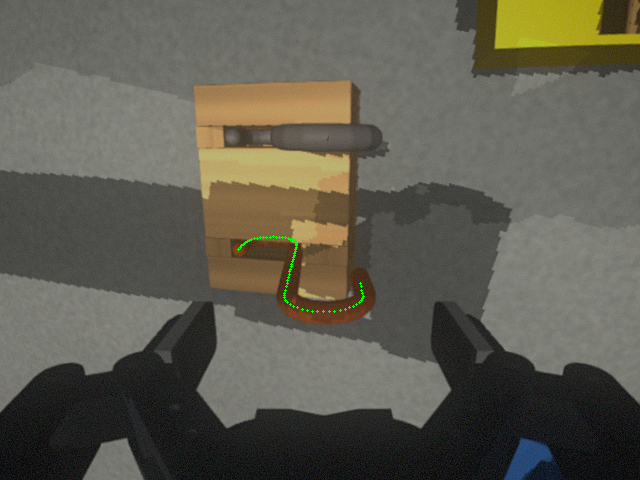

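```bash
python3 -m crank '[[0,0.003,0.003,-2,-0.5,20,-1],[0,0,0,-1,0,20,-1],[0,0,0,0,0,1,-1],[0,0,0,0,0,0,-0.5],[0,0,0,0,0,0,-0.2]]' 35
python3 - <<'E'
from fit2 import *
plan2((.469,.1295,.0895),12.5,12,0)
p,r,o=pose(); d=eyes.get_image("wrist"); save(d,"w4")
E
```

```text
t: 5.3
tool_pos: [0.5038, 0.1371, 0.2526]
tool_rot: [-1.884, -2.352, 0.23]
contact_force: [0.4, -0.2, 0.5]
opening: 0.0638
t 5.3 grasp pt [0.4748 0.1304 0.1005] F [ 0.4167 -0.197   0.4515] open 0.0638
dTool now [ 0.1042 -1.1615 11.937 ] | final axes [ 0.0763 -0.972  11.9541] |rot [0.0159 0.0022 0.0018]
```

View pics/w4.png

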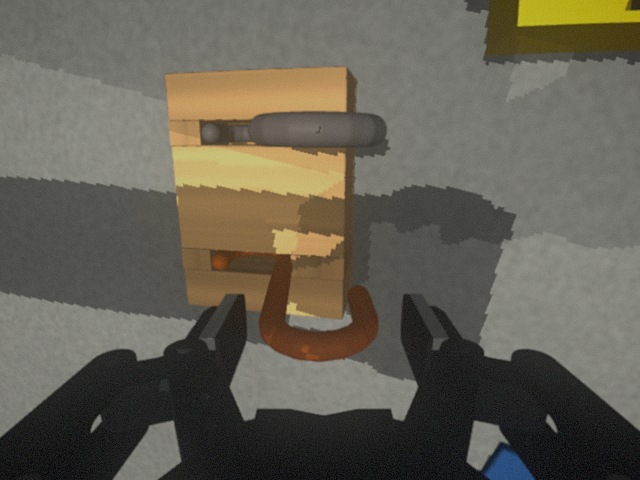

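```bash
python3 -m crank '[[0.015,0,0,0,-1,9,-0.2],[0,0,0,0,0,5,-0.2],[0,0,0,0,0,0,-0.2]]' 35
python3 - <<'E'
from fit2 import *
plan2((.469,.1295,.0895),12.5,12,0)
E
```

```text
t: 5.6
tool_pos: [0.5021, 0.1367, 0.243]
tool_rot: [-1.88, -2.348, 0.24]
contact_force: [-0.3, -0.2, 0.6]
opening: 0.0512
t 5.6 grasp pt [0.4719 0.1295 0.0911] F [-0.3381 -0.2488  0.6302] open 0.0512
dTool now [ 0.1271 -1.2342  2.1347] | final axes [ 0.1182 -1.217   2.1451] |rot [0.0082 0.003  0.002 ]
```

```bash
python3 -m crank '[[0.008,0.002,0,0,-1.2,2,-0.2],[0,0,0,0,0,0,-0.12],[0,0,0,0,0,0,0.0],[0,0,0,0,0,0,0.2],[0,0,0,0,0,0,0.2]]' 35
python3 - <<'E'
from fit2 import *
plan2((.469,.1295,.0895),12.5,12,0)
p,r,o=pose(); d=eyes.get_image("wrist"); save(d,"w5")
E
```

```text
t: 6.02
tool_pos: [0.5009, 0.1364, 0.2417]
tool_rot: [-1.876, -2.343, 0.246]
contact_force: [0.8, 0.1, 0.2]
opening: 0.0446
t 6.02 grasp pt [0.4696 0.1293 0.09  ] F [0.8086 0.0831 0.1912] open 0.0446
dTool now [ 0.1598 -0.329   0.6285] | final axes [ 0.1586 -0.329   0.6288] |rot [0.0005 0.0008 0.0019]
```

View pics/w5.png

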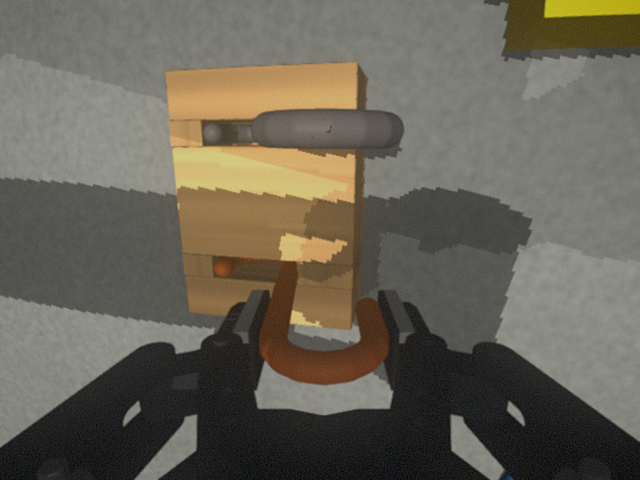

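```bash
python3 -m crank '[[0,0,0,0,-1,-5,0.3],[0,0,0,0,-2.1,-10,0.3],[0,0,0,0,-3.1,-14.7,0.3],[0,0,0,0,-3.1,-14.7,0.3],[0,0,0,0,-3.1,-14.7,0.3],[0,0,0,0,-4.1,-20,0.3],[0,0,0,0,-4.1,-20,0.3],[0,0,0,0,0,0,0.3]]'
python3 - <<'E'
from fit2 import *
plan2((.469,.1295,.0895),12.5,12,0)
p,r,o=pose(); d=eyes.get_image("wrist"); save(d,"w6")
E
```

```text
t: 6.73
tool_pos: [0.4995, 0.1363, 0.3479]
tool_rot: [-1.873, -2.339, 0.253]
contact_force: [0.8, 0.1, -1.0]
opening: 0.0449
t 6.73 grasp pt [0.4671 0.129  0.1965] F [ 0.7741  0.1098 -1.0087] open 0.0449
dTool now [ -0.0366  23.8445 104.1075] | final axes [ -0.0205  23.1898 104.2553] |rot [-0.0063  0.0003  0.0021]
```

View pics/w6.png

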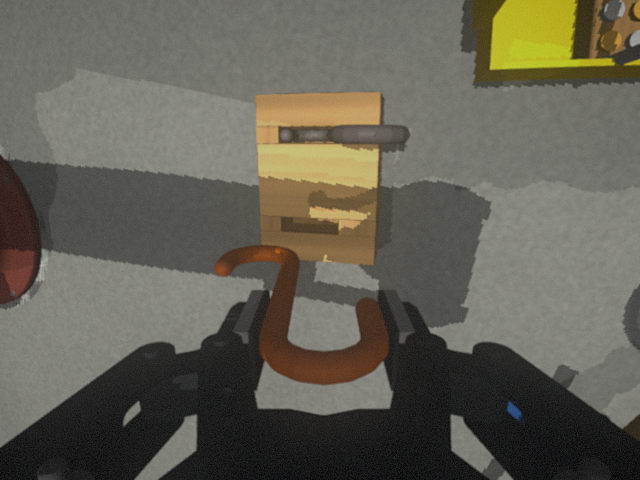

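```bash
cat > inhand.py <<'E'
from fit2 import *
# model in tool frame: hook x ->tool y, hook z -> -tool z, hook y -> tool x
def hm(dx,dy,dz,yaw,lean,roll,flip=1):
    L=model(0,0,0,0)-[0,0,.093]
    H=np.stack([L[:,1],L[:,0],-L[:,2]],1)  # tool axes
    H=R.from_euler('xyz',[lean,roll,yaw]).apply(H)
    return H+np.array([dx,dy,.155+dz])
def camtool(d):
    return cam(d,np.zeros(3),R.identity())
E
python3 - <<'E'
from inhand import *
d=eyes.get_image("wrist"); c=camtool(d)
hsv=cv2.cvtColor(d["image"],cv2.COLOR_RGB2HSV)
m=((hsv[...,0]<13)&(hsv[...,1]>150)).astype(np.uint8); m[:, :200]=0; m[:,420:]=0; m[:235]=0;m[400:]=0
n,lab,st,_=cv2.connectedComponentsWithStats(m); k=1+np.argmax(st[1:,4]); m=(lab==k).astype(np.uint8); print(m.sum(),st[k])
def render(x):
    P=hm(*x); u=proj(c,P); K,D,Rc,t=c
    z=(Rc@P.T).T[:,2]+t[2]
    im=np.zeros((480,640),np.uint8)
    for i in range(len(u)-1):
        cv2.line(im,tuple(np.round(u[i]*16).astype(int)),tuple(np.round(u[i+1]*16).astype(int)),1,max(1,int(round(.010*K[0,0]/z[i]))),shift=4)
    return im
dist=lambda a: cv2.GaussianBlur(a.astype(np.float32),(0,0),2)
M=dist(m)
f=lambda v: float(((dist(render(np.array(v)*[.001,.001,.001,.01,.01,.01]))-M)**2).sum())
best=min((minimize(f,x0,method="Nelder-Mead",options=dict(maxiter=700,initial_simplex=None)) for x0 in ([1,1,-3,1,1,1],[.5,.5,3,-2,2,-2])),key=lambda q:q.fun)
print(best.x,best.fun,M.sum())
b=d["image"][:,:,::-1].copy(); e=render(best.x*[.001,.001,.001,.01,.01,.01])
b[cv2.morphologyEx(e,cv2.MORPH_GRADIENT,np.ones((2,2),np.uint8))>0]=(0,255,0); b[cv2.morphologyEx(m,cv2.MORPH_GRADIENT,np.ones((2,2),np.uint8))>0]=(255,0,0)
cv2.imwrite("pics/ov6.png",cv2.resize(b[220:400,190:430],None,fx=3.3,fy=3.3,interpolation=cv2.INTER_NEAREST))
E
```

```text
2228 [ 259  337  130   47 2228]
[ 0.5726  0.7055 -1.3751 -3.4699  2.4278 -1.9807] 5294.18994140625 2228.0002
```

View pics/ov6.png

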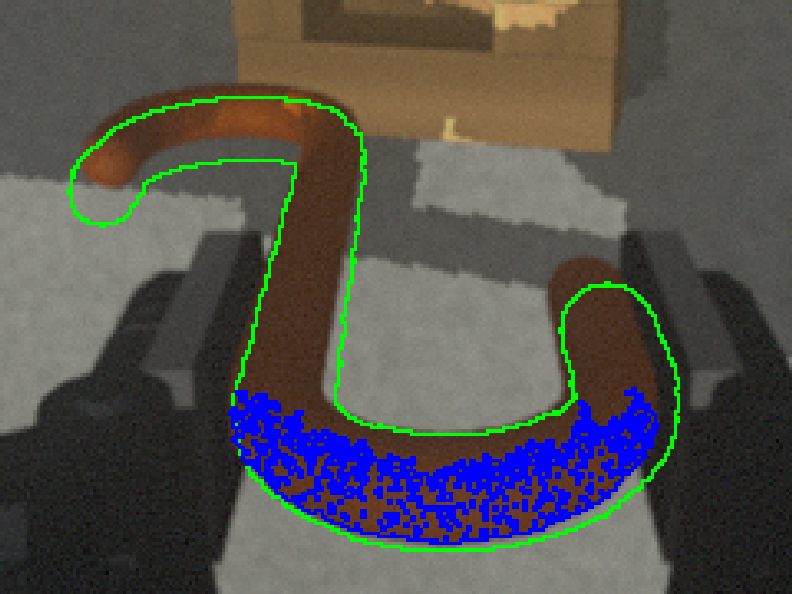

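```bash
cat > run_in.py <<'E'
import sys
from inhand import *
def go(img,c,out,box=(200,420,235,400)):
    a=img.astype(float)
    m=((a[...,0]/(a[...,1]+1)>1.55)&(a[...,0]-a[...,2]>18)).astype(np.uint8)
    z=np.zeros_like(m); x0,x1,y0,y1=box; z[y0:y1,x0:x1]=1; m*=z
    m=cv2.medianBlur(m,5); n,lab,st,_=cv2.connectedComponentsWithStats(m); k=1+np.argmax(st[1:,4]); m=(lab==k).astype(np.uint8)
    def render(x):
        P=hm(*x); u=proj(c,P); K,D,Rc,t=c
        zz=(Rc@P.T).T[:,2]+t[2]
        im=np.zeros((480,640),np.uint8)
        for i in range(len(u)-1):
            cv2.line(im,tuple(int(v) for v in np.round(u[i]*16)),tuple(int(v) for v in np.round(u[i+1]*16)),1,max(1,int(round(.010*K[0,0]/zz[i]))),shift=4)
        return im
    bl=lambda q: cv2.GaussianBlur(q.astype(np.float32),(0,0),2)
    M=bl(m); S=np.array([.001,.001,.001,.01,.01,.01])
    def f(v):
        return float(((bl(render(v*S))-M)**2).sum())+ 2*float((v**2).sum())
    rs=[]
    for x0 in ([0,0,0,0,0,0],[1,1,-4,2,2,2],[-1,-1,3,-2,-2,-2]):
        x0=np.array(x0,float); sx=np.vstack([x0]+[x0+3*np.eye(6)[i] for i in range(6)])
        rs.append(minimize(f,x0,method="Nelder-Mead",options=dict(maxiter=900,initial_simplex=sx)))
    for q in rs: print(q.x,q.fun)
    b=min(rs,key=lambda q:q.fun); e=render(b.x*S)
    o=img[:,:,::-1].copy(); kk=np.ones((2,2),np.uint8)
    o[cv2.morphologyEx(e,cv2.MORPH_GRADIENT,kk)>0]=(0,255,0); o[cv2.morphologyEx(m,cv2.MORPH_GRADIENT,kk)>0]=(255,0,0)
    cv2.imwrite(out,cv2.resize(o[220:400,190:430],None,fx=3.3,fy=3.3,interpolation=cv2.INTER_NEAREST))
    print("mask",m.sum(),"rot in deg",np.degrees(b.x[3:]*.01))
E
python3 - <<'E'
from run_in import *
d=eyes.get_image("wrist"); go(d["image"],camtool(d),"pics/ov7.png")
E
```

```text
[-7.7583 -0.5033  6.8241  3.2105  1.9757 -8.1994] 3635.190502631131
[-8.1424 -0.6743  7.9488  4.8288  2.148  -6.5049] 3678.8976053461574
[-7.6629  0.5574  8.3762 -0.0618 -1.1898 -4.3604] 3684.070093508987
mask 3367 rot in deg [ 1.8395  1.132  -4.6979]
```

View pics/ov7.png

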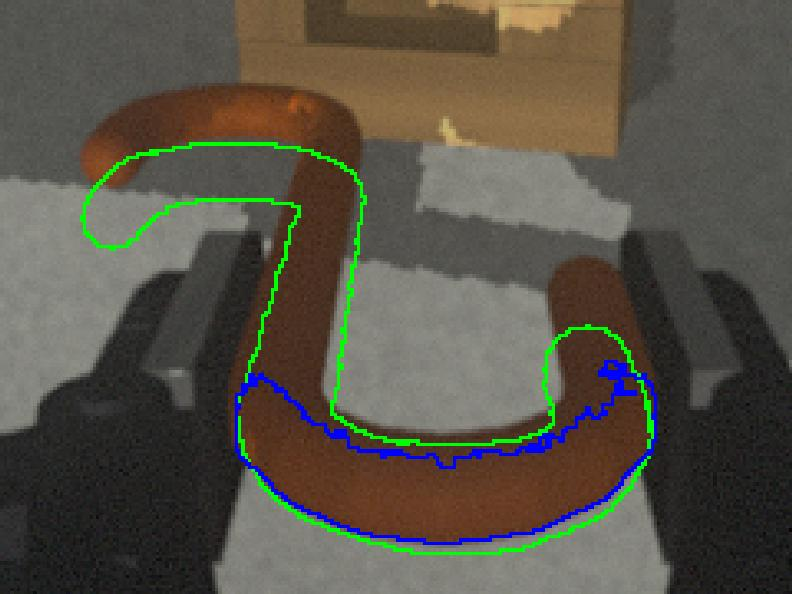

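```bash
sed -i 's/a\[...,1\]+1)>1.55)&(a\[...,0\]-a\[...,2\]>18)/a[...,1]+1)>1.38)\&(a[...,0]-a[...,2]>14)/; s/m\*=z/m*=z; m[:268,298:]=0/' run_in.py
python3 - <<'E'
from run_in import *
im=cv2.imread("pics/w6.png")[:,:,::-1]; d=eyes.get_image("wrist"); go(im,camtool(d),"pics/ov7.png")
E
```

```text
[-0.5926 -0.3732  1.6299  0.1453  0.89    0.0062] 313.566209921907
[-1.0468 -0.4264  2.3245 -0.157   1.6935  0.4985] 319.28810354061363
[-0.2799 -0.4195  1.437  -1.0073  0.5943  0.3058] 301.31345738147223
mask 7926 rot in deg [-0.5772  0.3405  0.1752]
```

View pics/ov7.png

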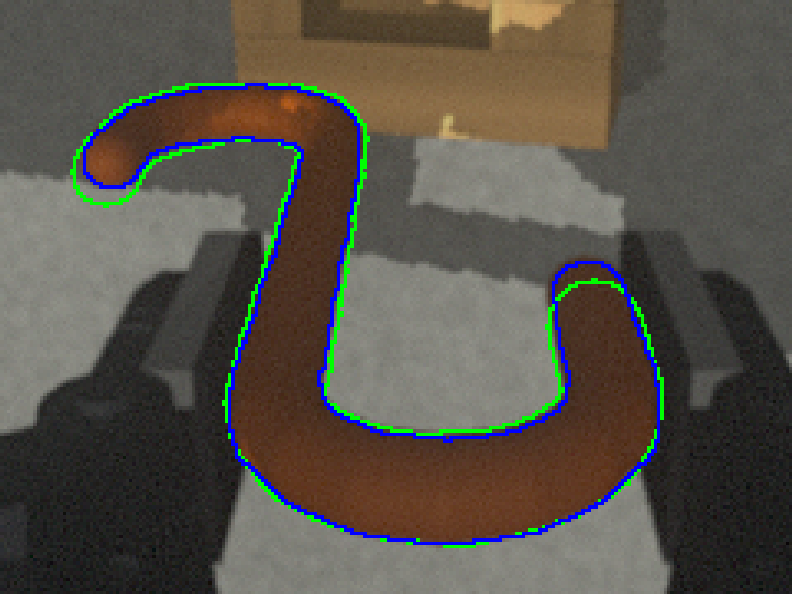

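Run:
```python
from h import *
plan2((.555,-.10,.2835),-6.5,0,0)
```

```text
t 6.93 grasp pt [0.4643 0.1286 0.1902] F [ 0.1474 -0.1401 -2.6667] open 0.0449
dTool now [-242.6886  -17.757   -95.9004] | final axes [-228.0738   83.3348  -97.1988] |rot [-0.2229  0.0365  0.3323]
```

```bash
python3 -m crank '[[-0.11,0.018,0.08,-10,-10,-25,0.3],[-0.11,0.018,0.08,-25,0,-25,0.3],[0,0,0.08,-35,7,-20,0.3],[0,0,0.08,-38,8,-10,0.3],[0,0,0,-38,9,-10,0.3],[0,0,0,-36,9,-5,0.3],[0,0,0,-30,9,0,0.3],[0,0,0,0,0,0,0.3]]'
python3 - <<'E'
from h import *
plan2((.555,-.10,.2835),-6.5,0,0)
E
```

```text
t: 7.6
tool_pos: [0.5357, -0.0854, 0.4184]
tool_rot: [-2.293, -2.081, 0.04]
contact_force: [-0.4, 0.4, -2.0]
opening: 0.0447
t 7.6 grasp pt [ 0.5281 -0.083   0.2636] F [-0.44   0.378 -1.978] open 0.0447
dTool now [-12.4033  19.5325 -21.2414] | final axes [-12.2844  20.7851 -20.0905] |rot [-0.0507 -0.0104  0.0165]
```

```bash
python3 -m crank '[[-0.05,-0.01,0.016,-12,20,-20,0.3],[0,0,0,0,0,-4,0.3],[0,0,0,0,0,0,0.3]]'
python3 - <<'E'
from h import *
plan2((.555,-.10,.2835),-6.5,0,0)
p,r,o=pose(); d=eyes.get_image("wrist"); save(d,"w8"); c=cam(d,p,r)
b=d["image"][:,:,::-1].copy()
A=np.array([.6256,-.3337,.235]);B=np.array([.6708,.0622,.235]); u=(B-A)/np.linalg.norm(B-A); n=np.array([u[1],-u[0],0])
mid=(A+B)/2; print(mid)
for off in (-.009,.009):
    q=proj(c,[A+n*off+ (B-A)*t for t in np.linspace(0,1,60)])
    for v in q:
        if 0<=v[0]<640 and 0<=v[1]<480: cv2.circle(b,(int(v[0]),int(v[1])),1,(0,255,0),-1)
cv2.imwrite("pics/ov8.png",b)
E
```

```text
t: 7.85
tool_pos: [0.5546, -0.1019, 0.4324]
tool_rot: [-2.338, -2.076, 0.012]
contact_force: [0.1, 0.3, -2.3]
opening: 0.0449
t 7.85 grasp pt [ 0.5522 -0.101   0.2774] F [ 0.0682  0.3376 -2.3249] open 0.0449
dTool now [ 2.0057  0.0626 -6.1043] | final axes [ 1.9801  0.1701 -6.1106] |rot [-0.0159 -0.0041 -0.0052]
[ 0.6482 -0.1358  0.235 ]
```

View pics/ov8.png

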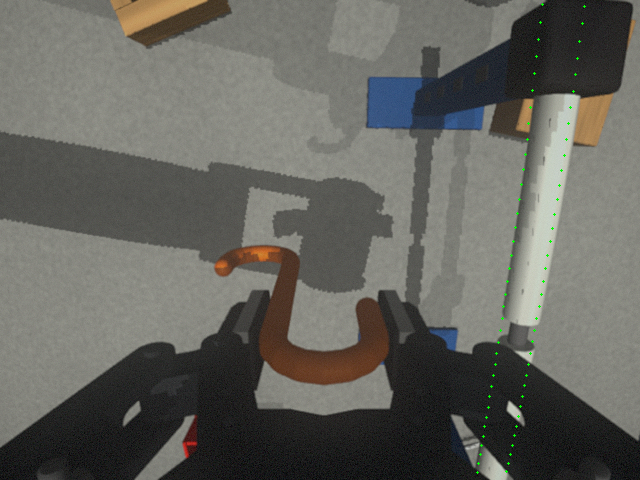

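Run:
```python
import cv2
im=cv2.imread("pics/w8.png"); cv2.imwrite("pics/w8z.png",cv2.resize(im[80:380,470:620],None,fx=2,fy=2))
cv2.imwrite("pics/w8g.png",cv2.resize(im[300:370,480:570],None,fx=6,fy=6))
```

```text
(no output)
```

View pics/w8z.png

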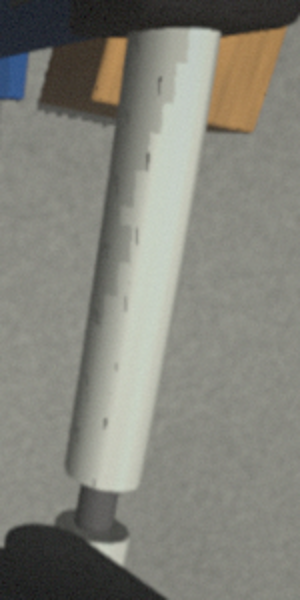

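View pics/w8g.png

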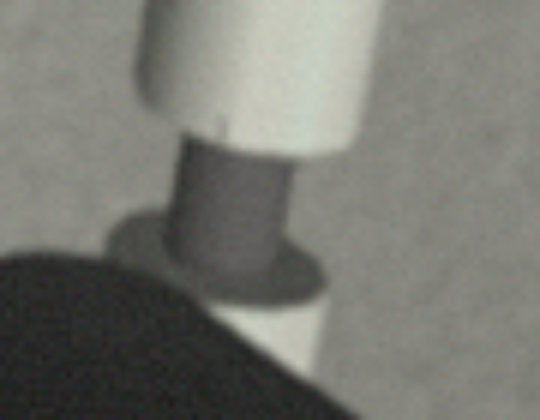

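Run:
```python
from h import *
o=ctrl.get_obs(); p=np.array([0.5546,-0.1019,0.4324]); r=R.from_rotvec(o["tool_rot"])
plan2((.555,-.10,.2835),-6.5,0,0)
p,r,_=pose()
d=eyes.get_image("wrist"); c=cam(d,p,r)
from scipy.optimize import least_squares
pix=[((534,97.5),-1),((579,97.5),1),((503.5,310),-1),((541,317.5),1)]
def res(v):
    x0,k=v; u=np.array([k,1,0])/np.hypot(k,1); n=np.array([u[1],-u[0],0]); A=np.array([x0,-.14,.235]); out=[]
    for uv,s in pix:
        o_,d_=ray(c,uv)
        # signed distance of ray to axis line = +-9mm
        cr=np.cross(d_,u); cr/=np.linalg.norm(cr); dist=np.dot(A-o_,cr); 
        out.append(abs(dist)-.009) if False else out.append((A-o_)@cr*1000)
    return np.array(out)
def r2(v):
    q=res(v); sg=np.sign(q); return np.array([abs(a)-9 for a in q])
s=least_squares(r2,[.648,.114]); print(s.x,np.degrees(np.arctan(s.x[1])),s.fun,res(s.x))
for uv in ((521.2,320.4),(518.6,332),(516,343.8)): print(atz(c,uv,.235))
```

```text
t 7.9 grasp pt [ 0.5524 -0.101   0.2774] F [ 0.1571 -0.4379 -1.8246] open 0.0444
dTool now [ 1.8928  0.0388 -6.0806] | final axes [ 1.8712  0.1385 -6.0858] |rot [-0.0149 -0.0035 -0.0048]
[0.6487 0.1221] 6.9609486606912965 [-0.3338 -0.3525 -0.339  -0.3567] [ 8.6662 -8.6475  8.661  -8.6433]
[ 0.6498 -0.1336  0.235 ]
[ 0.6487 -0.1401  0.235 ]
[ 0.6476 -0.1469  0.235 ]
```

```bash
python3 - <<'E'
from h import *
plan2((.6519,-.113,.2835),-6.8,0,0)
E
python3 -m crank '[[-0.015,-0.003,0.0,0,20,-7,0.3],[0,0,0,0,25,-1,0.3],[0,0,0,0,25,0,0.3],[0,0,0,0,20,0,0.3],[0,0,0,0,5,0,0.3],[0,0,0,0,0,0,0.3]]'
python3 - <<'E'
from h import *
plan2((.6519,-.113,.2835),-6.8,0,0)
E
```

```text
t 7.95 grasp pt [ 0.5523 -0.1006  0.2776] F [-0.1811 -0.3155 -1.8052] open 0.0449
dTool now [-0.0588 97.9651 -7.4218] | final axes [ 0.0308 98.0646 -5.9645] |rot [-0.0149 -0.0036  0.0012]
t: 8.45
tool_pos: [0.6501, -0.1068, 0.4327]
tool_rot: [-2.332, -2.087, 0.009]
contact_force: [0.4, -0.3, -1.3]
opening: 0.0446
t 8.45 grasp pt [ 0.6482 -0.106   0.2777] F [ 0.4236 -0.3417 -1.2823] open 0.0446
dTool now [-5.983   2.4487 -5.8444] | final axes [-5.9839  2.5684 -5.7919] |rot [-0.0126 -0.0035  0.0078]
```

```bash
python3 -m crank '[[-0.012,-0.003,0.007,-6,2.5,0,0.3],[0,0,0,-1,0.5,0,0.3],[0,0,0,0,0,0,0.3]]'
python3 - <<'E'
from h import *
plan2((.6519,-.113,.2225),-6.8,0,0)
p,r,o=pose(); d=eyes.get_image("wrist"); save(d,"w9")
d=eyes.get_image("side"); cv2.imwrite("pics/d9.png",cv2.resize(d["image"][100:330,210:410,::-1],None,fx=2.6,fy=2.6))
E
```

```text
t: 8.7
tool_pos: [0.6507, -0.1129, 0.4307]
tool_rot: [-2.344, -2.086, 0.004]
contact_force: [-0.6, -0.1, -1.5]
opening: 0.045
t 8.7 grasp pt [ 0.6501 -0.1127  0.2757] F [-0.6377 -0.1224 -1.4861] open 0.045
dTool now [ 0.016   1.4269 53.1871] | final axes [ 0.0599  1.2003 53.1927] |rot [-0.0043 -0.0008  0.0022]
```

View pics/w9.png

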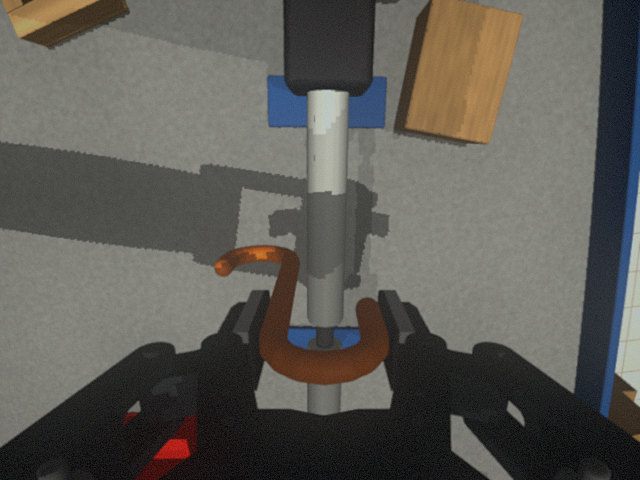

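View pics/d9.png

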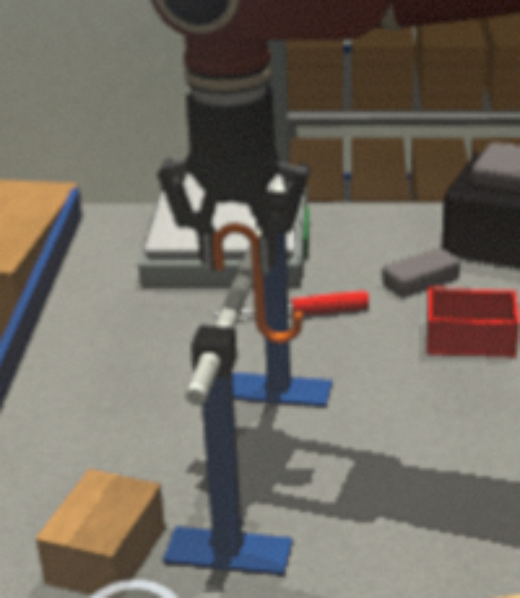

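```bash
python3 -m crank '[[0,0,0.002,0,0.5,12,0.3],[0,0,0,0,0.3,12,0.3],[0,0,0,0,0,10,0.3],[0,0,0,0,0,6,0.3],[0,0,0,0,0,0,0.3]]'
python3 - <<'E'
from h import *
plan2((.6519,-.113,.2225),-6.8,0,0)
E
```

```text
t: 9.22
tool_pos: [0.6499, -0.113, 0.3872]
tool_rot: [-2.348, -2.083, 0.003]
contact_force: [-0.1, -0.3, -2.6]
opening: 0.0448
t 9.22 grasp pt [ 0.6493 -0.1128  0.2322] F [-0.0586 -0.277  -2.5886] open 0.0448
dTool now [0.2137 2.0322 9.6535] | final axes [0.2192 1.9971 9.6607] |rot [-0.0037 -0.0007 -0.0008]
```

```bash
python3 -m crank '[[0,0,0,0,0.7,3,0.3],[0,0,0,0,0.6,3,0.3],[0,0,0,0,0.3,1,0.3]]'; python3 -m crank '[[0,0,0,0,0,1,0.3],[0,0,0,0,0,1,0.3]]';python3 -m crank '[[0,0,0,0,0,1,0.3],[0,0,0,0,0,1,0.3]]'
```

```text
t: 9.47
tool_pos: [0.6514, -0.1131, 0.3781]
tool_rot: [-2.346, -2.082, 0.005]
contact_force: [0.0, -0.2, -2.9]
opening: 0.0445
t: 9.63
tool_pos: [0.6516, -0.1131, 0.3768]
tool_rot: [-2.347, -2.082, 0.004]
contact_force: [-2.9, 0.3, 2.8]
opening: 0.0446
t: 9.8
tool_pos: [0.6517, -0.1131, 0.3769]
tool_rot: [-2.347, -2.083, 0.004]
contact_force: [-2.5, 0.6, 1.4]
opening: 0.0446
```

```bash
python3 -m crank '[[0,0,0,-2,-0.3,0.6,0.3],[0,0,0,-2.5,0,0.6,0.3],[0,0,0,-2.5,0,0.6,0.3],[0,0,0,-2.5,0,0.6,0.3]]'; python3 -m crank '[[0,0,0,-2.5,0,0.6,0.3],[0,0,0,-2.5,0,0.6,0.3],[0,0,0,-2.5,0,0.6,0.3]]'
```

```text
t: 10.13
tool_pos: [0.6509, -0.1218, 0.3771]
tool_rot: [-2.347, -2.086, -0.005]
contact_force: [-2.2, 4.3, 3.3]
opening: 0.0447
t: 10.38
tool_pos: [0.6501, -0.1291, 0.3771]
tool_rot: [-2.346, -2.086, -0.009]
contact_force: [-2.2, 4.9, 4.2]
opening: 0.0451
```

```bash
python3 -m crank '[[0,0,0,-2,0,0.5,0.3],[0,0,0,-2,0,0.5,0.3],[0,0,0,-1.5,0,0.6,0.3]]'; python3 -m crank '[[0,0,0,-1.5,0,0.6,0.3],[0,0,0,-1.5,0,0.6,0.3]]';  python3 -m crank '[[0,0,0,-1.5,0,0.6,0.3]]'; python3 -m crank '[[0,0,0,-1.5,0,0.6,0.3]]'
```

```text
t: 10.63
tool_pos: [0.6494, -0.1353, 0.3763]
tool_rot: [-2.347, -2.086, -0.01]
contact_force: [0.5, -0.7, -1.6]
opening: 0.0449
t: 10.8
tool_pos: [0.6488, -0.1396, 0.373]
tool_rot: [-2.348, -2.086, -0.006]
contact_force: [0.3, 0.0, -2.0]
opening: 0.0448
t: 10.88
tool_pos: [0.6486, -0.1412, 0.3722]
tool_rot: [-2.347, -2.085, -0.008]
contact_force: [-2.0, 5.4, 6.1]
opening: 0.0446
t: 10.97
tool_pos: [0.6486, -0.1424, 0.3722]
tool_rot: [-2.346, -2.084, -0.01]
contact_force: [-1.8, 7.5, 5.4]
opening: 0.0445
```

```bash
python3 -m crank '[[0,0,0,1.5,0,-0.3,0.3],[0,0,0,0,0,0,0.3]]'
python3 - <<'E'
from h import *
d=eyes.get_image("wrist"); save(d,"w10")
d=eyes.get_image("side"); cv2.imwrite("pics/d10.png",cv2.resize(d["image"][100:330,210:410,::-1],None,fx=2.6,fy=2.6))
print(ctrl.get_obs()["contact_force"])
E
```

```text
t: 11.13
tool_pos: [0.6487, -0.1413, 0.3726]
tool_rot: [-2.347, -2.084, -0.01]
contact_force: [-0.4, 1.3, -0.7]
opening: 0.0449
[-0.3939  2.2003  1.777 ]
```

View pics/w10.png

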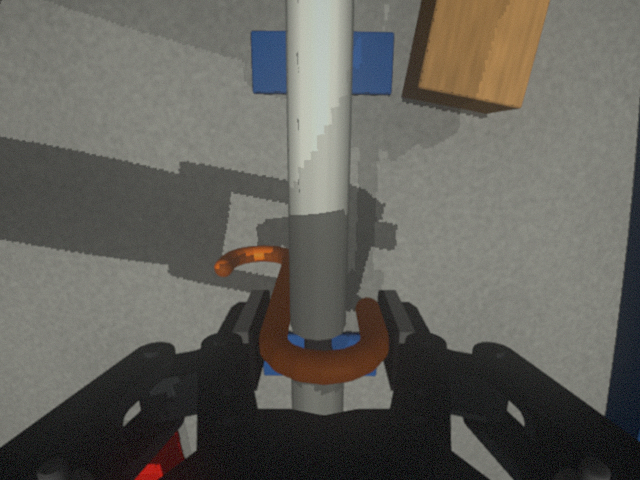

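View pics/d10.png

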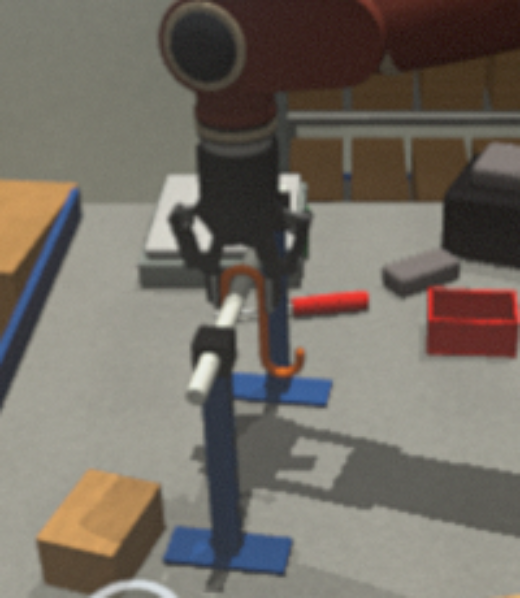

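```bash
python3 -m crank '[[0,0,0,0.7,0,0,0.0],[0,0,0,0,0,0,-0.05],[0,0,0,0,0,0,-0.1],[0,0,0,0,0,0,-0.12],[0,0,0,0,0,0,-0.14],[0,0,0,0,0,0,-0.16],[0,0,0,0,0,0,-0.18],[0,0,0,0,0,0,-0.2]]' 20; python3 -m crank '[[0,0,0,0,0,0,-0.24],[0,0,0,0,0,0,-0.28],[0,0,0,0,0,0,-0.32],[0,0,0,0,0,0,-0.36],[0,0,0,0,0,0,-0.4],[0,0,0,0,0,0,-0.44],[0,0,0,0,0,0,-0.48],[0,0,0,0,0,0,-0.52]]'
python3 - <<'E'
from h import *
d=eyes.get_image("wrist"); save(d,"w11")
print(ctrl.get_obs()["contact_force"])
E
```

```text
t: 11.9
tool_pos: [0.6491, -0.1417, 0.3723]
tool_rot: [2.349, 2.085, 0.008]
contact_force: [0.4, 0.5, -0.2]
opening: 0.0513
t: 12.57
tool_pos: [0.6488, -0.1416, 0.3717]
tool_rot: [-2.349, -2.085, -0.007]
contact_force: [-0.2, 0.2, -0.6]
opening: 0.0648
[-0.1972 -0.3309 -0.1065]
```

View pics/w11.png

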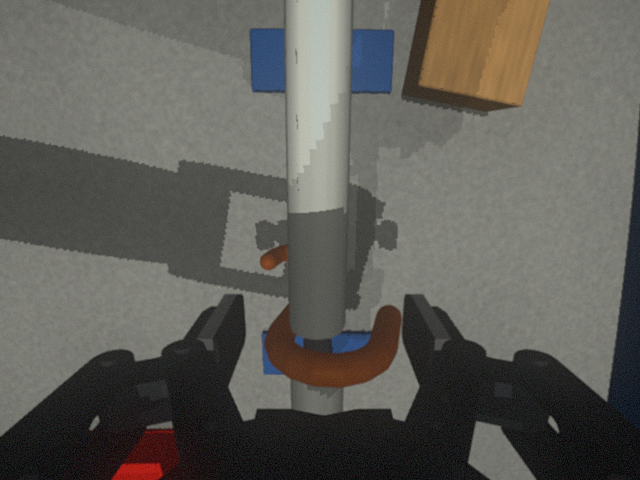

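```bash
python3 -m crank '[[0,0,0,0,0,0,-0.8],[0,0,0,0,0,0,-1],[0,0,0,0,0,-5,-1],[0,0,0,0,0,-15,-1],[0,0,0,0,0,-30,-1],[0,0,0,0,0,-40,-1],[0,0,0,0,-10,-40,-1],[0,0,0,20,-30,-10,-1]]'
python3 - <<'E'
from h import *
ds=eyes.get_image("side"); cv2.imwrite("pics/d12.png",cv2.resize(ds["image"][150:330,220:360,::-1],None,fx=3.3,fy=3.3))
sc=eyes.get_image("scene");cv2.imwrite("pics/s12.png",cv2.resize(sc["image"][170:270,200:400,::-1],None,fx=4,fy=4))
for d in (ds,sc):
  for q in ["hook_curl","hook_eye"]:
    print(q,[(np.array(x["centre"]),round(x["confidence"],2)) for x in spotter.mark_of(q,d)[:2]])
# bin plan from coarse
plan2((.500,.2975,.082),13.6,0,0,100)
E
```

```text
t: 13.28
tool_pos: [0.612, -0.1197, 0.5141]
tool_rot: [-2.345, -2.075, 0.003]
contact_force: [-0.5, 1.1, 1.6]
opening: 0.0853
hook_curl [(array([ 0.6371, -0.1404,  0.1395]), 0.75)]
hook_eye [(array([ 0.6566, -0.1399,  0.2211]), 0.56), (array([ 0.653 , -0.139 ,  0.2235]), 0.5)]
hook_curl [(array([ 0.6404, -0.1359,  0.1412]), 0.89), (array([0.5007, 0.2988, 0.0832]), 0.73)]
hook_eye [(array([ 0.6538, -0.1426,  0.2331]), 0.8)]
t 13.58 grasp pt [ 0.6081 -0.1159  0.3498] F [ 0.0127 -0.693  -0.2542] open 0.0857
dTool now [ 397.5313 -156.1261  174.5138] | final axes [429.6721 -10.4809 167.7306] |rot [-0.0195 -0.0123 -0.3565]
```

View pics/d12.png

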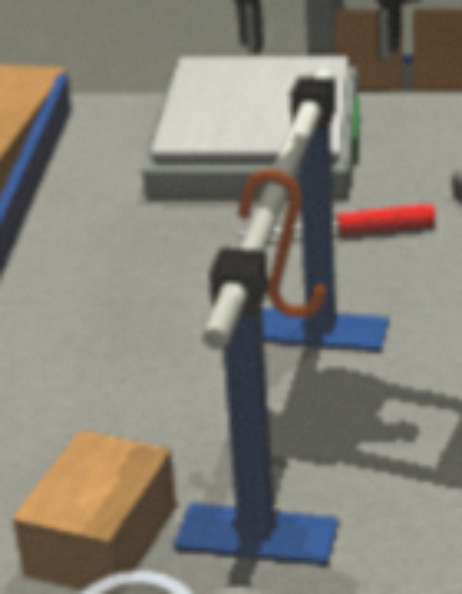

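View pics/s12.png

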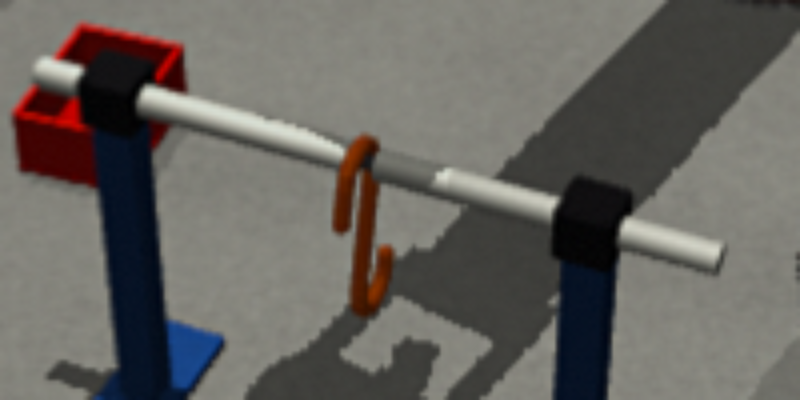

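```bash
python3 -m crank '[[0,0,0,38,-15,0,-1],[-0.01,-0.006,-0.12,39,-12,0,-1],[-0.01,-0.006,-0.12,40,-8,0,-1],[0,0,-0.115,40,-4,0,-1],[0,0,0,41,-1,5,-1],[0,0,0,41,-1,5,-1],[0,0,0,40,-1,8,-1],[0,0,0,40,-1,8,-1]]'
python3 - <<'E'
from h import *
plan2((.5008,.2987,.082),13.4,0,0,80)
E
```

```text
t: 14.25
tool_pos: [0.5381, 0.1962, 0.4663]
tool_rot: [-1.938, -2.455, 0.023]
contact_force: [-0.1, -0.8, 0.4]
opening: 0.0852
t 14.25 grasp pt [0.5351 0.1957 0.3113] F [-0.0597 -0.8002  0.4385] open 0.0852
dTool now [108.1659  -9.507  149.6305] | final axes [108.3643 -12.5293 149.264 ] |rot [-0.0198 -0.0014  0.0006]
```

```bash
python3 -m crank '[[-0.019,0,0,28,-2,25,-1],[0,0,0,28,-3,28,-1],[0,0,0,24,-3,30,-1],[0,0,0,15,-3,30,-1],[0,0,0,8,-1,20,-1],[0,0,0,0,0,0,-1]]'
python3 - <<'E'
from h import *
plan2((.5008,.2987,.082),13.4,0,0,60)
p,r,o=pose(); d=eyes.get_image("wrist"); save(d,"w13"); c=cam(d,p,r)
for q in ["bin_grip","bail_mid"]:
    print(q,[(np.array(x["centre"]),round(x["confidence"],2)) for x in spotter.mark_of(q,d)[:2]])
# predicted tab top outline
b=d["image"][:,:,::-1].copy()
y=np.radians(13.4); X=np.array([np.cos(y),np.sin(y),0]);Y=np.array([-np.sin(y),np.cos(y),0]); G=np.array([.5008,.2987,.082])
for i,j in ((-5,-17),(-5,17),(5,17),(5,-17)):
    u=proj(c,G+X*i/1e3+Y*j/1e3+[0,0,.014])[0]; cv2.circle(b,(int(u[0]),int(u[1])),2,(0,0,255),-1)
for k in np.linspace(-41,41,21):
    u=proj(c,G+X*.08+Y*k/1e3+[0,0,.018-.010*abs(k)/41])[0]; cv2.circle(b,(int(u[0]),int(u[1])),2,(0,255,0),-1)
for i,j in ((5,-45),(5,45),(130,45),(130,-45)):
    u=proj(c,G+X*i/1e3+Y*j/1e3+[0,0,-.027])[0]; cv2.circle(b,(int(u[0]),int(u[1])),2,(255,0,255),-1)
cv2.imwrite("pics/ov13.png",b)
E
```

```text
t: 14.75
tool_pos: [0.4978, 0.3041, 0.3179]
tool_rot: [-1.931, -2.466, 0.018]
contact_force: [-1.3, -0.1, -0.1]
opening: 0.0854
t 14.75 grasp pt [0.4956 0.3035 0.1629] F [-1.308  -0.0892 -0.1253] open 0.0854
dTool now [-5.9317  1.9593 20.8811] | final axes [-5.9135  1.7044 20.9086] |rot [-0.0146 -0.0001  0.0084]
bin_grip [(array([0.4969, 0.2939, 0.0825]), 0.85)]
bail_mid [(array([0.5807, 0.313 , 0.0984]), 0.64)]
```

View pics/ov13.png

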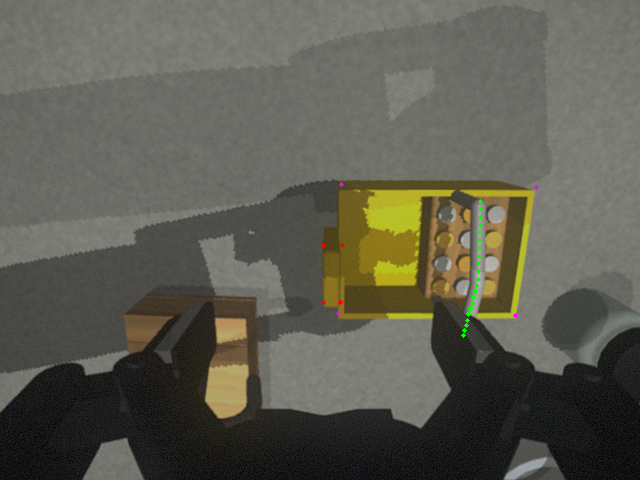

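```bash
python3 - <<'E'
from h import *
plan2((.5006,.2970,.084),13.2,0,0,0)
E
python3 -m crank '[[-0.014,0,0,-6,2,25,-1],[0,0,0,-1,0.5,25,-0.6],[0,0,0,0,0,15,-0.3],[0,0,0,0,0,6,0],[0,0,0,0,0,0,0.2],[0,0,0,0,0,0,0.3]]' 40
python3 - <<'E'
from h import *
plan2((.5006,.2970,.084),13.2,0,0,0)
p,r,o=pose(); d=eyes.get_image("wrist"); save(d,"w14")
E
```

```text
t 14.9 grasp pt [0.4997 0.3032 0.1699] F [0.529  1.1246 1.0542] open 0.0852
dTool now [-6.0916 -0.8972 85.8814] | final axes [-5.9842 -1.178  85.8856] |rot [-0.0039 -0.0014  0.0095]
t: 15.4
tool_pos: [0.5145, 0.2943, 0.2677]
tool_rot: [1.938, 2.449, 0.046]
contact_force: [-1.8, 1.1, 0.2]
opening: 0.0303
t 15.4 grasp pt [0.5195 0.2961 0.1128] F [-1.8202  1.1249  0.2489] open 0.0303
dTool now [  5.7471 -13.8654  28.237 ] | final axes [  5.8414 -12.9006  28.6716] |rot [ 0.0342 -0.0041  0.0017]
```

View pics/w14.png

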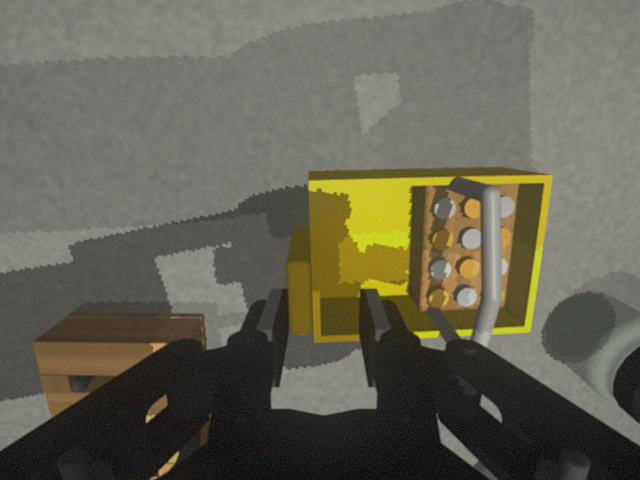

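```bash
python3 -m crank '[[0.034,-0.004,0,5.8,-14,4,0.3],[0,0,0,0,0,0,0.3],[0,0,0,0,0,0,0.3]]'
python3 - <<'E'
from h import *
plan2((.5006,.2970,.084),13.2,0,0,0)
p,r,o=pose(); d=eyes.get_image("wrist"); save(d,"w15")
E
```

```text
t: 15.7
tool_pos: [0.5022, 0.297, 0.2694]
tool_rot: [1.947, 2.458, 0.015]
contact_force: [1.0, -0.7, 0.5]
opening: 0.0299
t 15.7 grasp pt [0.5038 0.2976 0.1144] F [ 1.0309 -0.7145  0.4767] open 0.0299
dTool now [ 0.3302 -1.8639 30.3723] | final axes [ 0.3703 -1.5158 30.3912] |rot [ 0.0115 -0.0014  0.0007]
```

View pics/w15.png

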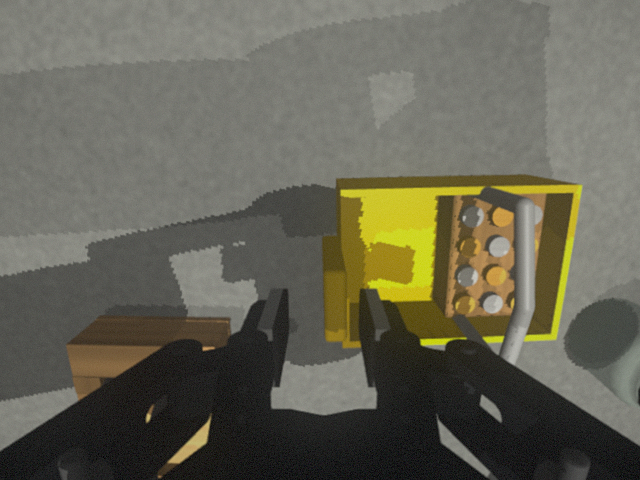

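```bash
python3 -c "
import cv2
im=cv2.imread('pics/w15.png'); cv2.imwrite('pics/w15z.png',cv2.resize(im[220:360,260:390],None,fx=5,fy=4.2,interpolation=cv2.INTER_CUBIC))"
```

```text
(no output)
```

View pics/w15z.png

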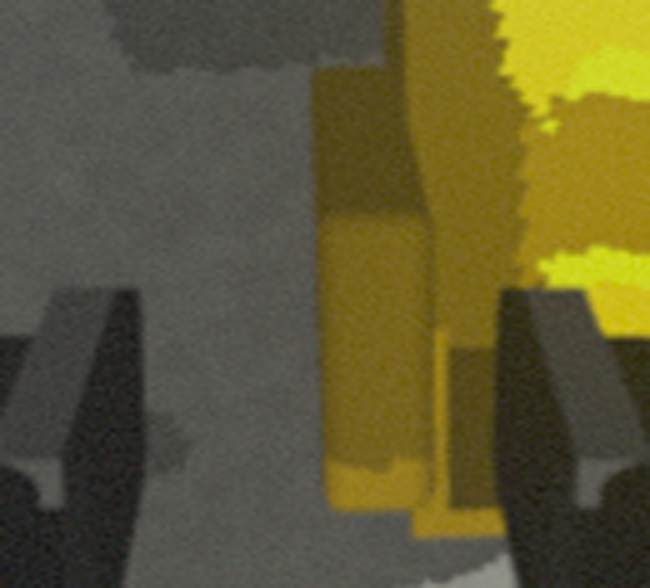

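Run:
```python
from h import *
p=np.array([0.5022,0.297,0.2694]); p1,r,o=pose(); print(p1-p)
d=eyes.get_image("wrist"); c=cam(d,p1,r)
g=atz(c,(335.4,306),.096); print(g, r.as_matrix().T@(g-p1)*1000)
f=[ray(camx,uv) for camx in [cam(d,np.zeros(3),R.identity())] for uv in ((288,290),(360,290))]
for o_,d_ in f: print((o_+d_*((.17-o_[2])/d_[2]))*1000)
plan2((g[0],g[1],.084),13.2)
```

```text
[-0. -0.  0.]
[0.509  0.2973 0.096 ] [ -1.5401   4.8354 173.4659]
[  7.3537 -14.8546 170.    ]
[  7.3626  14.7522 170.    ]
t 15.8 grasp pt [0.5036 0.2975 0.114 ] F [ 0.7437  0.3474 -0.3293] open 0.0301
dTool now [-1.288   6.5195 30.0968] | final axes [-1.2439  6.8342 30.0287] |rot [ 0.0104 -0.0014  0.0005]
```

```bash
python3 -m crank '[[0.01,-0.001,0,-1,6,10,0.3],[0,0,0,0,0,3,0.3],[0,0,0,0,0,0,0.3],[0,0,0,0,0,0,0.3]]'
python3 - <<'E'
from h import *
plan2((.509,.2973,.084),13.2,0,0,0)
p,r,o=pose(); d=eyes.get_image("wrist"); save(d,"w16")
p1,r,o=pose();plan2((.509,.2973,.084),13.2,0,0,0)
cv2.imwrite('pics/w16z.png',cv2.resize(d["image"][200:420,240:420,::-1],None,fx=3,fy=3,interpolation=cv2.INTER_CUBIC))
E
```

```text
t: 16.13
tool_pos: [0.5102, 0.2976, 0.2587]
tool_rot: [1.949, 2.46, 0.01]
contact_force: [0.0, -0.2, -0.3]
opening: 0.03
t 16.13 grasp pt [0.5113 0.298  0.1037] F [ 0.0175 -0.1645 -0.2691] open 0.03
dTool now [-0.0122 -1.4059 19.6537] | final axes [ 0.0093 -1.2684 19.663 ] |rot [ 0.007  -0.0011  0.0002]
t 16.18 grasp pt [0.5112 0.2981 0.1038] F [ 0.3776 -0.4169  1.072 ] open 0.0298
dTool now [-0.0665 -1.386  19.747 ] | final axes [-0.0444 -1.2447 19.7565] |rot [ 0.0072 -0.0011  0.0003]
```

View pics/w16z.png

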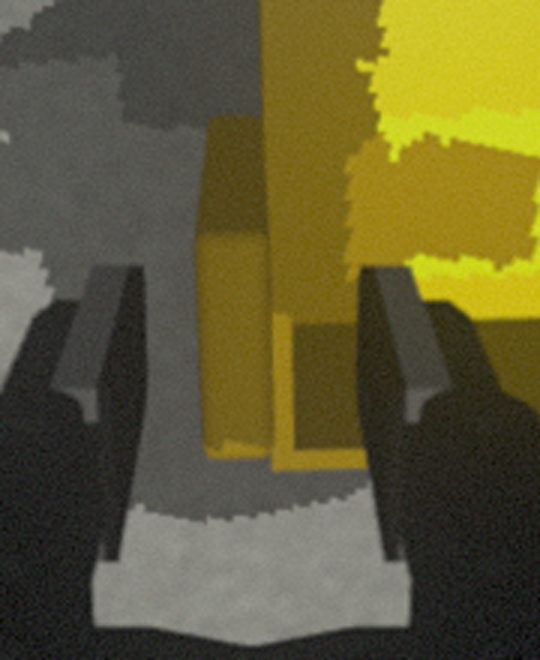

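```bash
python3 -m crank '[[0.007,-0.001,0,0,-2,8,0.3],[0,0,0,0,0,7,0.3],[0,0,0,0,0,3,0.3],[0,0,0,0,0,0,0.3],[0,0,0,0,0,0,0.3]]'
python3 - <<'E'
from h import *
p,r,o=pose(); d=eyes.get_image("wrist"); save(d,"w17")
plan2((.509,.2973,.084),13.2,0,0,0)
cv2.imwrite('pics/w17z.png',cv2.resize(d["image"][200:420,240:420,::-1],None,fx=3,fy=3,interpolation=cv2.INTER_CUBIC))
E
```

```text
t: 16.6
tool_pos: [0.5077, 0.2971, 0.2392]
tool_rot: [-1.951, -2.463, -0.0]
contact_force: [0.8, 0.5, 0.6]
opening: 0.0295
t 16.65 grasp pt [0.5077 0.2971 0.0841] F [-0.3171  0.1103  0.5652] open 0.0302
dTool now [-0.1047  1.3044  0.1416] | final axes [-0.104   1.3044  0.142 ] |rot [-0.0003 -0.0001  0.0005]
```

View pics/w17z.png

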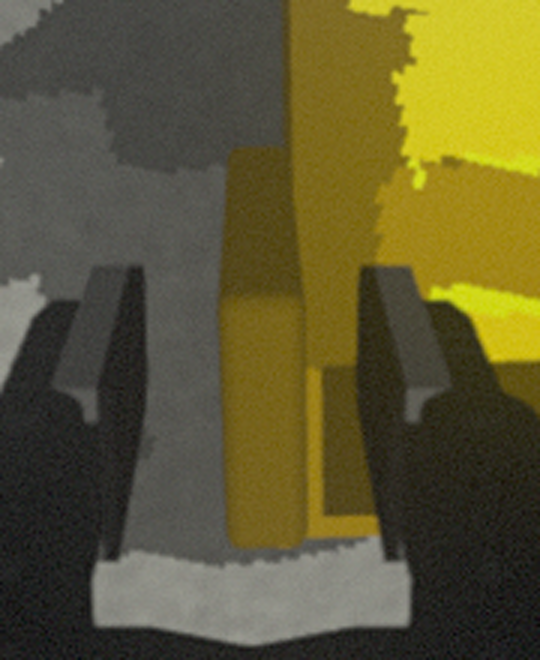

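```bash
python3 -m crank '[[0,0,0,0,1.2,0,0.4],[0,0,0,0,0,0,0.55],[0,0,0,0,0,0,0.65],[0,0,0,0,0,0,0.72]]' 60; python3 -m crank '[[0,0,0,0,0,0,0.8],[0,0,0,0,0,0,0.9],[0,0,0,0,0,0,1],[0,0,0,0,0,0,1]]' 60
python3 - <<'E'
from h import *
plan2((.509,.2973,.084),13.2,0,0,0); print(ctrl.get_obs()["wrist_torque"])
E
```

```text
t: 16.98
tool_pos: [0.5092, 0.2975, 0.2396]
tool_rot: [1.95, 2.462, 0.001]
contact_force: [0.0, -0.2, 0.1]
opening: 0.0124
t: 17.32
tool_pos: [0.5092, 0.2975, 0.2398]
tool_rot: [1.951, 2.462, 0.001]
contact_force: [1.1, 0.5, -1.6]
opening: 0.0091
t 17.32 grasp pt [0.5094 0.2976 0.0848] F [ 1.0504  0.5342 -1.5959] open 0.0091
dTool now [-0.1884 -0.2921  0.82  ] | final axes [-0.1882 -0.2913  0.8204] |rot [ 0.0009 -0.0003  0.0004]
[ 0.0006  0.0401 -0.0104]
```

```bash
python3 -m crank '[[0,0,0,0,0,-3,1],[0,0,0,0,0,-6,1],[0,0,0,0,0,-10,1],[0,0,0,0,0,-10,1]]'
python3 - <<'E'
from h import *
o=ctrl.get_obs(); print(o["contact_force"],o["wrist_torque"])
p,r,o=pose(); d=eyes.get_image("wrist"); save(d,"w18"); d=eyes.get_image("side"); cv2.imwrite("pics/d18.png",d["image"][280:480,200:500,::-1])
plan2((.47,-.12,.23),-6.9)
E
```

```text
t: 17.65
tool_pos: [0.5069, 0.2965, 0.2653]
tool_rot: [-1.947, -2.458, 0.016]
contact_force: [0.4, 1.1, -2.3]
opening: 0.0091
[ 0.3552  1.1472 -2.3332] [-0.0495  0.259   0.0052]
t 17.75 grasp pt [0.5072 0.2967 0.1128] F [-0.7446  0.3863 -3.2383] open 0.0091
dTool now [-397.3279 -133.0347 -116.1782] | final axes [-418.546    12.3653 -117.1814] |rot [-0.0054  0.0016  0.3512]
```

View pics/w18.png

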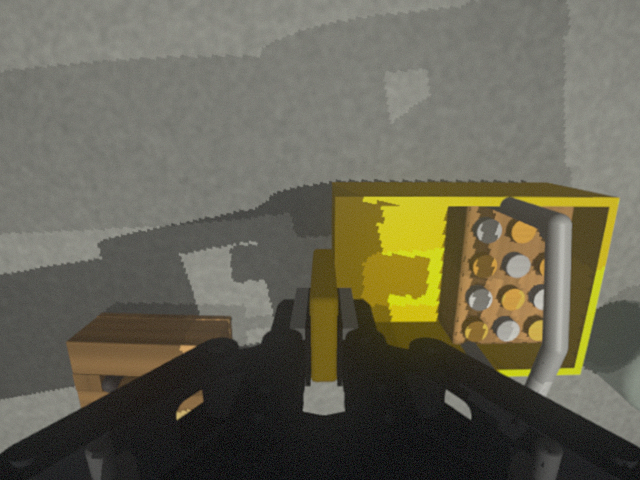

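View pics/d18.png

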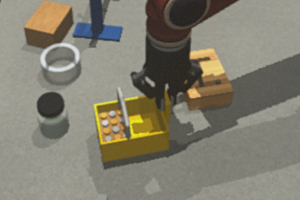

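```bash
python3 -m crank '[[0,0,0,0,0,-10,1],[0,0,0,0,0,-15,1],[0,0,0,0,0,-20,1],[0,0,0,-3,0,-22,1],[0,0,0,-8,-2,-22,1],[0,0,0,-14,-4,-15,1],[0,0,0,-20,-6,-8,1],[0,0,0.02,-24,-7,-4,1]]';  python3 - <<'E'
from h import *
plan2((.47,-.12,.23),-6.9)
E
```

```text
t: 18.42
tool_pos: [0.5044, 0.2265, 0.3923]
tool_rot: [-1.965, -2.445, 0.009]
contact_force: [-0.5, -0.4, -3.3]
opening: 0.009
t 18.42 grasp pt [0.5033 0.2263 0.2373] F [-0.466  -0.4096 -3.3318] open 0.009
dTool now [-331.0024 -108.1454    8.1614] | final axes [-348.1595    7.4817    7.3246] |rot [-0.0075  0.0013  0.3374]
```

```bash
python3 -m crank '[[0,0,0.03,-26,-8.5,0,1],[0,0,0.04,-28,-8,0,1],[0,0,0.04,-30,-7,0,1],[0,0,0.045,-31,-6,0,1],[0,0,0.045,-31,-5,0,1],[0,0,0.045,-31,-4,0,1],[0,0,0.045,-30,-2.5,0,1],[0,0,0.04,-28,-1,0,1]]';  python3 - <<'E'
from h import *
plan2((.47,-.12,.20),-6.9)
E
```

```text
t: 19.08
tool_pos: [0.4765, -0.0206, 0.4028]
tool_rot: [2.35, 2.077, 0.005]
contact_force: [0.6, -0.2, -3.3]
opening: 0.0094
t 19.08 grasp pt [ 0.4774 -0.0209  0.2478] F [ 0.6113 -0.1648 -3.3193] open 0.0094
dTool now [-99.3729   5.4725  47.914 ] | final axes [-99.4217   5.4695  47.813 ] |rot [ 0.006   0.0007 -0.0029]
```

```bash
python3 -m crank '[[0,0,0,-22,-2,8,1],[0,0,0,-20,-5,14,1],[0,0,0,-18,-8,20,1],[0,0,0,-12,-8,20,1],[0,0,0,-6,-6,20,1],[0,0,0,-3,-3,12,1],[0,0,0,0,0,4,1],[0,0,0,0,0,0,1]]';  python3 - <<'E'
from h import *
plan2((.4422,-.1155,.1243),-6.9)
E
```

```text
t: 19.75
tool_pos: [0.4322, -0.1066, 0.3092]
tool_rot: [2.352, 2.055, 0.011]
contact_force: [0.6, 0.1, -4.1]
opening: 0.0091
t 19.75 grasp pt [ 0.4349 -0.108   0.1542] F [ 0.5773  0.1406 -4.0566] open 0.0091
dTool now [-7.2503 10.5219 30.1582] | final axes [-7.5973 10.9543 29.9179] |rot [ 0.0179  0.0065 -0.0141]
```

```bash
python3 -m crank '[[0.017,0.006,-0.014,-5,6,12,1],[0,0,0,-2,4,12,1],[0,0,0,0,0,5,1],[0,0,0,0,0,0,1],[0,0,0,0,0,0,1]]';  python3 - <<'E'
from h import *
plan2((.4422,-.1155,.1243),-6.9)
d=eyes.get_image("side"); save(d,"d19"); cv2.imwrite("pics/d19z.png",cv2.resize(d["image"][150:330,220:420,::-1],None,fx=3.3,fy=3.3))
d2=eyes.get_image("scene"); cv2.imwrite("pics/s19z.png",cv2.resize(d2["image"][170:290,200:400,::-1],None,fx=4,fy=4))
p,r,o=pose(); w=eyes.get_image("wrist"); save(w,"w19")
for n,dd in (("side",d),("scene",d2),("wrist",w)):
  for q in ["hook_curl","bail_mid"]:
    print(n,q,[(np.array(x["centre"]),round(x["confidence"],2)) for x in spotter.mark_of(q,dd)[:2]])
print("bail pred",p+r.as_matrix()@[0,.08,.1398])
E
```

```text
t: 20.17
tool_pos: [0.4451, -0.1138, 0.2858]
tool_rot: [2.34, 2.084, 0.007]
contact_force: [0.4, -0.1, -2.6]
opening: 0.0087
t 20.17 grasp pt [ 0.4465 -0.1142  0.1308] F [ 0.3781 -0.1119 -2.5558] open 0.0087
dTool now [-2.0551 -2.7792  6.518 ] | final axes [-2.0816 -2.7089  6.5392] |rot [0.0092 0.002  0.0048]
side hook_curl [(array([ 0.6385, -0.1391,  0.1377]), 0.56)]
side bail_mid [(array([ 0.5265, -0.121 ,  0.1458]), 0.57)]
scene hook_curl []
scene bail_mid [(array([ 0.5261, -0.1235,  0.1495]), 0.69)]
wrist hook_curl []
wrist bail_mid [(array([ 0.5259, -0.1241,  0.143 ]), 0.58)]
bail pred [ 0.5258 -0.1235  0.147 ]
```

View pics/d19z.png

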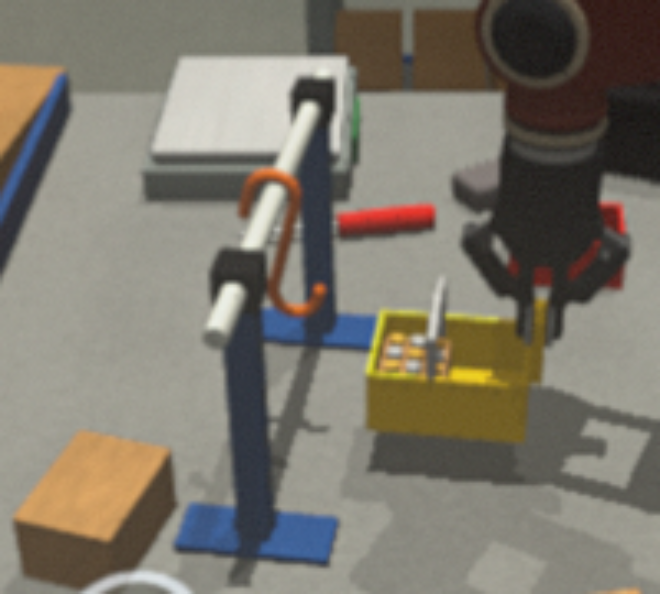

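View pics/s19z.png

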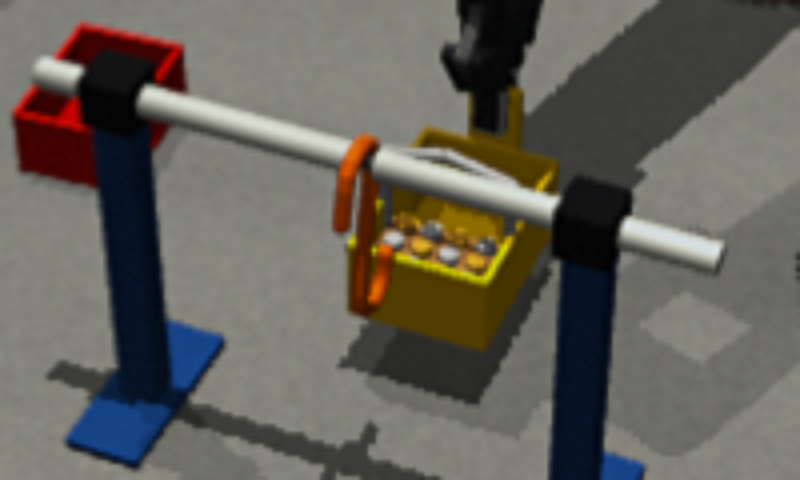

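View pics/w19.png

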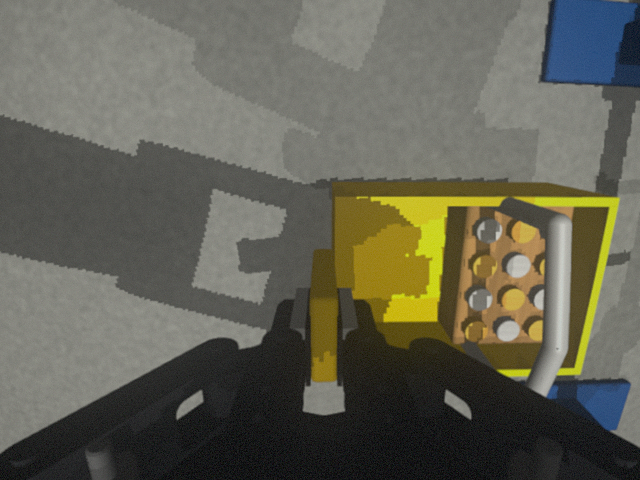

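```bash
cat >> fit2.py <<'E'
def hang(lean=19,eye=(.6487,-.1405,.2265),yaw=-6.9):
    # grip = eye -10mm along hook z ; lean here: lower end to +x => top to -x => -lean
    a=np.radians(-lean); L=model2(0,0,0,0,a)
    e=np.array([.010*np.sin(a),0,.010*np.cos(a)]); L=L-e
    c,s=np.cos(np.radians(yaw)),np.sin(np.radians(yaw))
    return np.stack([eye[0]+c*L[:,0]-s*L[:,1],eye[1]+s*L[:,0]+c*L[:,1],eye[2]+L[:,2]],1)
E
python3 - <<'E'
from fit2 import *
P=hang()
for nm,(a,b,e,f),k in (("side",(190,260,280,340),8),("scene",(190,260,270,320),8)):
    d=eyes.get_image(nm); im=d["image"][a:b,e:f,::-1]; im=cv2.resize(im,None,fx=k,fy=k,interpolation=cv2.INTER_CUBIC)
    for u in proj(cam(d),P): cv2.circle(im,tuple(int(round(v)) for v in ((u+.5-[e,a])*k)),2,(0,255,0),-1)
    cv2.imwrite(f"pics/ov20_{nm}.png",im)
a=cv2.imread("pics/ov20_side.png");b=cv2.imread("pics/ov20_scene.png"); b=b[:a.shape[0]]; 
b=cv2.copyMakeBorder(b,0,a.shape[0]-b.shape[0],0,0,cv2.BORDER_CONSTANT)
c=np.hstack([a,b]); cv2.imwrite("pics/ov20.png",cv2.resize(c,(min(800,c.shape[1]),int(c.shape[0]*min(800,c.shape[1])/c.shape[1]))))
E
```

```text
(no output)
```

View pics/ov20.png

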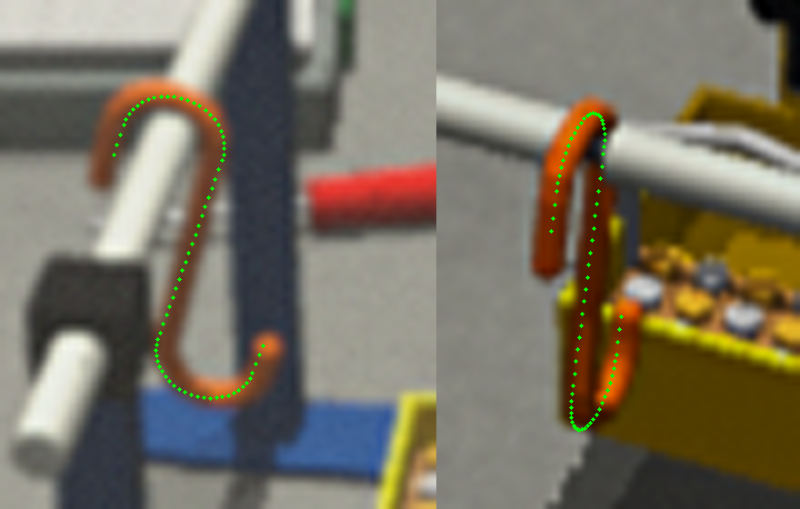

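```bash
cat >> h.py <<'E'
def bail(curl=(.6408,-.1395,.1395),dz=.1398):
    p,r,o=pose(); b=p+r.as_matrix()@[0,.08,dz]; e=b-np.array(curl)
    c,s=np.cos(np.radians(-6.9)),np.sin(np.radians(-6.9))
    print("t",round(o["t"],2),"bail rel curl mm x,y,z",np.array([e[0]*c+e[1]*s,-e[0]*s+e[1]*c,e[2]])*1000,"F",o["contact_force"],"M",o["wrist_torque"],"open",round(o["opening"],4))
    c_,s_=np.cos(np.radians(-6.9)),np.sin(np.radians(-6.9))
    print("rot to level",(r.inv()*R.from_matrix(np.array([[-s_,c_,0],[c_,s_,0],[0,0,-1.]]))).as_rotvec())
E
python3 -m crank '[[0.009,0.002,0.004,-1,6,3,1],[0,0,0,-1,10,2,1],[0,0,0,0,13,1,1],[0,0,0,0,13,0,1],[0,0,0,0,10,0,1],[0,0,0,0,6,0,1],[0,0,0,0,2,0,1],[0,0,0,0,0,0,1]]'; python3 -c "
from h import *
bail()"
```

```text
t: 21.38
tool_pos: [0.5081, -0.1245, 0.2764]
tool_rot: [-2.351, -2.078, 0.003]
contact_force: [-0.1, 1.0, -4.0]
opening: 0.0091
t 21.38 bail rel curl mm x,y,z [-54.1448  -1.1533  -3.2317] F [-0.0702  0.9872 -3.9698] M [-0.023   0.2256 -0.0026] open 0.0091
rot to level [-0.0042 -0.0009 -0.0026]
```

```bash
python3 -m crank '[[-0.004,0,-0.002,0.5,4,-6,1],[0,0,0,0.5,4,-8,1],[0,0,0,0,3,-6,1],[0,0,0,0,0,-2,1],[0,0,0,0,0,0,1]]'; python3 -c "
from h import *
bail()"
```

```text
t: 21.8
tool_pos: [0.5194, -0.1248, 0.3007]
tool_rot: [-2.351, -2.082, -0.001]
contact_force: [0.1, -0.7, -3.3]
opening: 0.0091
t 21.8 bail rel curl mm x,y,z [-42.3541   0.1242  21.3224] F [ 0.1359 -0.701  -3.3011] M [ 0.0336  0.2898 -0.0287] open 0.0091
rot to level [-0.0006 -0.001  -0.0007]
```

```bash
python3 -m crank '[[0,0,0,0,2,3,1],[0,0,0,0,4,0,1],[0,0,0,0,4,0,1],[0,0,0,0,0,0,1],[0,0,0,0,0,0,1]]'
python3 - <<'E'
from h import *
bail()
d=eyes.get_image("side"); cv2.imwrite("pics/d21.png",cv2.resize(d["image"][190:310,265:385,::-1],None,fx=5,fy=5,interpolation=cv2.INTER_CUBIC))
d=eyes.get_image("scene"); cv2.imwrite("pics/s21.png",cv2.resize(d["image"][190:280,260:360,::-1],None,fx=6,fy=6,interpolation=cv2.INTER_CUBIC))
E
```

```text
t: 22.22
tool_pos: [0.53, -0.126, 0.2979]
tool_rot: [-2.352, -2.083, -0.001]
contact_force: [0.4, -0.4, -3.7]
opening: 0.0093
t 22.22 bail rel curl mm x,y,z [-31.5518   0.1028  18.5766] F [ 0.3583 -0.3633 -3.7112] M [0.0564 0.2662 0.075 ] open 0.0093
rot to level [ 0.0002 -0.0008 -0.0008]
```

View pics/d21.png

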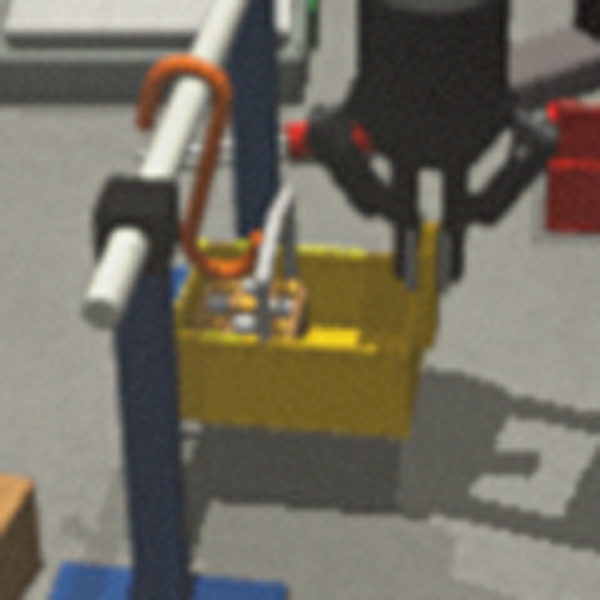

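View pics/s21.png

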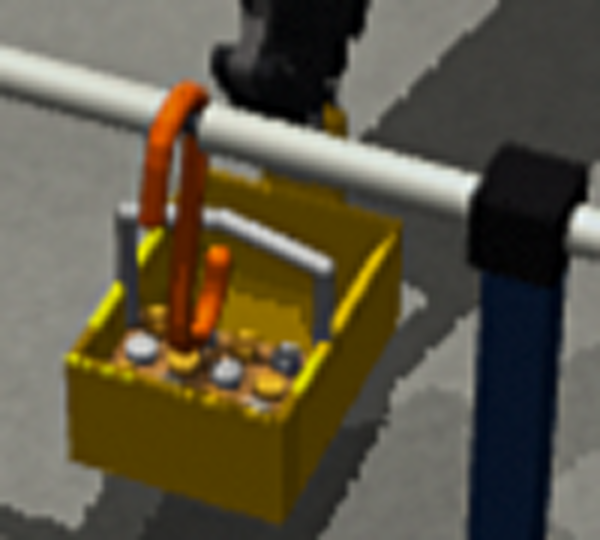

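```bash
python3 -m crank '[[0,0,0,0,3,-2,1],[0,0,0,0,6,-1,1],[0,0,0,0,7,0,1],[0,0,0,0,5,0,1],[0,0,0,0,0,0,1],[0,0,0,0,0,0,1]]'
python3 - <<'E'
from h import *
bail()
d=eyes.get_image("side"); cv2.imwrite("pics/d22.png",cv2.resize(d["image"][190:310,265:385,::-1],None,fx=5,fy=5,interpolation=cv2.INTER_CUBIC))
E
```

```text
t: 22.82
tool_pos: [0.5531, -0.1289, 0.3008]
tool_rot: [-2.352, -2.082, -0.001]
contact_force: [-0.8, 0.6, -3.3]
opening: 0.0095
t 22.82 bail rel curl mm x,y,z [-8.3106  0.0633 21.5394] F [-0.8153  0.5984 -3.3481] M [0.0489 0.2923 0.0145] open 0.0095
rot to level [ 0.0001 -0.0009 -0.0009]
```

View pics/d22.png

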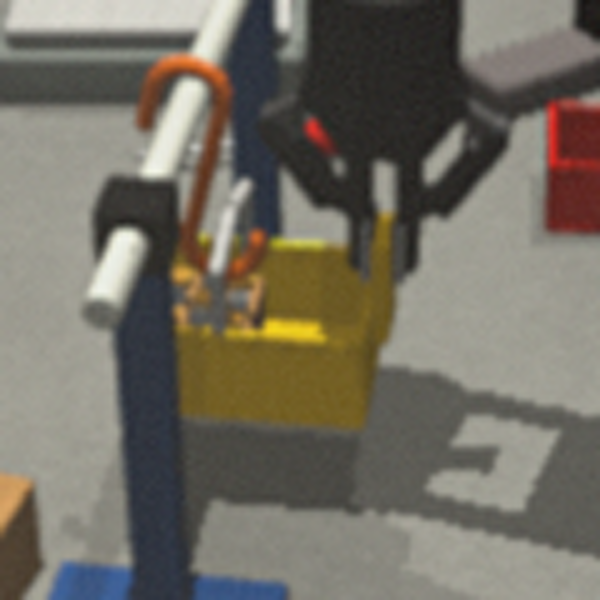

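```bash
python3 -m crank '[[0,0,0,0,1,4,1],[0,0,0,0,1,6,1],[0,0,0,0,1,6,1],[0,0,0,0,1,4,1],[0,0,0,0,0,0,1]]'
python3 - <<'E'
from h import *
bail()
E
```

```text
t: 23.28
tool_pos: [0.5569, -0.1293, 0.2783]
tool_rot: [-2.351, -2.082, -0.0]
contact_force: [0.4, -0.6, -4.3]
opening: 0.0091
t 23.28 bail rel curl mm x,y,z [-4.6406  0.1417 -1.0389] F [ 0.3549 -0.6047 -4.3118] M [ 0.057   0.3187 -0.0043] open 0.0091
rot to level [-0.0007 -0.0011 -0.0011]
```

```bash
python3 -m crank '[[0,0,0,0,1,2,1],[0,0,0,0,1,2,1],[0,0,0,0,0,2,1]]'; python3 -m crank '[[0,0,0,0,0,1.5,1],[0,0,0,0,0,1,1]]';python3 -m crank '[[0,0,0,0,0,1,1],[0,0,0,0,0,1,1]]'
python3 - <<'E'
from h import *
bail()
E
```

```text
t: 23.53
tool_pos: [0.5592, -0.1296, 0.2719]
tool_rot: [-2.352, -2.082, -0.002]
contact_force: [0.7, 0.2, 2.7]
opening: 0.0095
t: 23.7
tool_pos: [0.5606, -0.1301, 0.2718]
tool_rot: [2.349, 2.079, 0.007]
contact_force: [0.2, 0.0, -0.6]
opening: 0.0093
t: 23.87
tool_pos: [0.5613, -0.1303, 0.2713]
tool_rot: [2.347, 2.077, 0.009]
contact_force: [-0.2, -0.2, 0.7]
opening: 0.0092
t 23.87 bail rel curl mm x,y,z [ 1.3874 -0.6618 -7.2135] F [-0.1638 -0.2265  0.6838] M [-0.018  -0.1378 -0.001 ] open 0.0092
rot to level [ 0.0098  0.0009 -0.0013]
```

```bash
python3 -m crank '[[0.005,0,0,0.3,1.2,0,1],[0.004,0,0,0.3,1.2,0,1],[0,0,0,0,1.2,0,1],[0,0,0,0,1.2,0.3,1]]'
python3 - <<'E'
from h import *
bail()
d=eyes.get_image("side"); cv2.imwrite("pics/d23.png",cv2.resize(d["image"][190:310,265:385,::-1],None,fx=5,fy=5,interpolation=cv2.INTER_CUBIC))
bail()
E
```

```text
t: 24.2
tool_pos: [0.5667, -0.1304, 0.2719]
tool_rot: [2.351, 2.081, -0.0]
contact_force: [-0.6, 0.5, 1.5]
opening: 0.0089
t 24.2 bail rel curl mm x,y,z [ 5.5209 -0.1461 -7.3476] F [-0.5502  0.4648  1.508 ] M [-0.0301 -0.102  -0.0513] open 0.0089
rot to level [ 0.0013  0.0012 -0.0015]
t 24.25 bail rel curl mm x,y,z [ 5.7597 -0.1674 -7.2998] F [ 0.6226 -0.1228  0.8962] M [-0.0433 -0.0385 -0.0195] open 0.0092
rot to level [ 0.0016  0.0013 -0.0015]
```

View pics/d23.png

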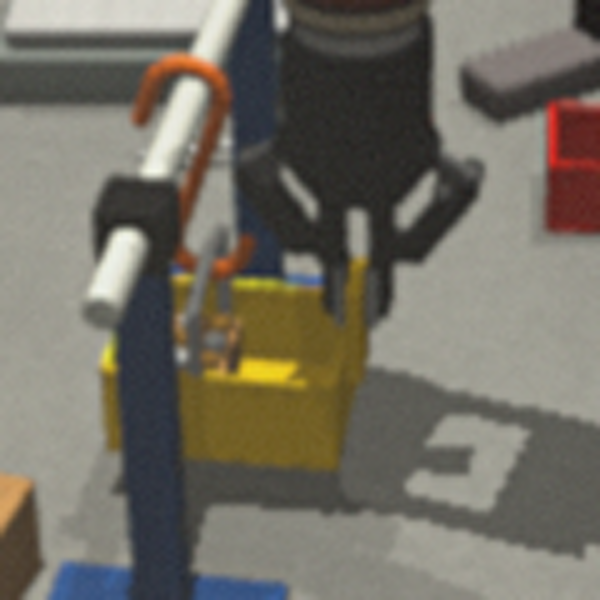

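```bash
python3 -m crank '[[0,0,0,0,0,0,0.85],[0,0,0,0,0,0,0.78],[0,0,0,0,0,0,0.76],[0,0,0,0,0,0,0.74],[0,0,0,0,0,0,0.72],[0,0,0,0,0,0,0.7],[0,0,0,0,0,0,0.66],[0,0,0,0,0,0,0.62]]' 20; python3 -m crank '[[0,0,0,0,0,0,0.55],[0,0,0,0,0,0,0.45],[0,0,0,0,0,0,0.35],[0,0,0,0,0,0,0.3],[0,0,0,0,0,0,0.3]]'
python3 - <<'E'
from h import *
bail()
d=eyes.get_image("wrist"); save(d,"w24")
d=eyes.get_image("side"); cv2.imwrite("pics/d24.png",cv2.resize(d["image"][190:310,265:385,::-1],None,fx=5,fy=5,interpolation=cv2.INTER_CUBIC))
E
```

```text
t: 24.92
tool_pos: [0.5665, -0.1303, 0.2709]
tool_rot: [2.352, 2.082, -0.002]
contact_force: [0.2, 0.5, -0.5]
opening: 0.0163
t: 25.33
tool_pos: [0.5665, -0.1303, 0.2709]
tool_rot: [2.352, 2.082, -0.002]
contact_force: [0.3, 0.4, 0.5]
opening: 0.0298
t 25.33 bail rel curl mm x,y,z [ 5.0544  0.022  -8.4704] F [0.3214 0.3933 0.5493] M [0.0152 0.0384 0.0563] open 0.0298
rot to level [-0.0005  0.0009 -0.0013]
```

View pics/w24.png

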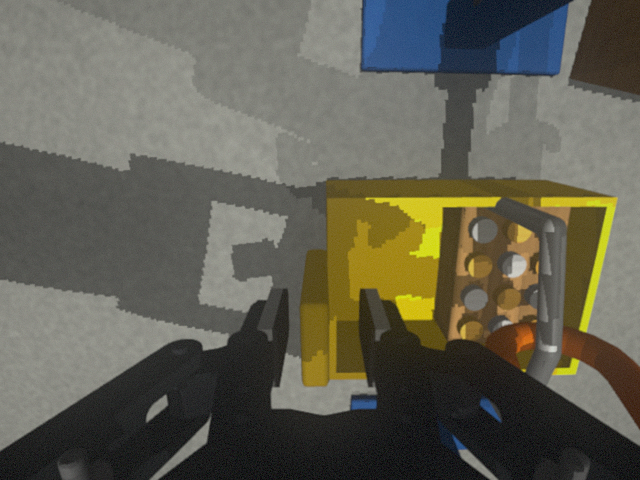

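View pics/d24.png

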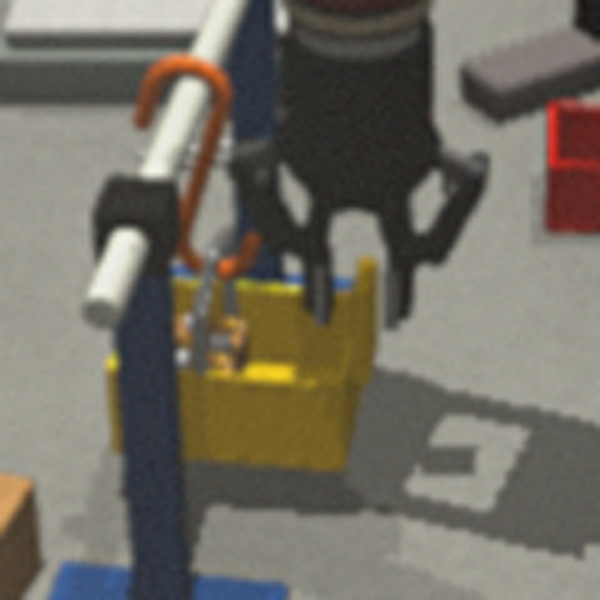

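```bash
python3 -m crank '[[0,0,0,0,-1,0,0.1],[0,0,0,0,-1,0,0],[0,0,0,0,0,0,-0.1],[0,0,0,0,0,0,-0.1]]'
python3 - <<'E'
from h import *
d=eyes.get_image("wrist"); save(d,"w25"); bail()
E
```

```text
t: 25.77
tool_pos: [0.5643, -0.13, 0.2709]
tool_rot: [2.352, 2.082, -0.002]
contact_force: [0.4, 1.5, 0.3]
opening: 0.0469
t 25.82 bail rel curl mm x,y,z [ 2.857   0.0342 -8.4293] F [ 0.0099 -0.1234 -1.0474] M [0.0302 0.0318 0.0296] open 0.0471
rot to level [-0.0005  0.0009 -0.0013]
```

View pics/w25.png

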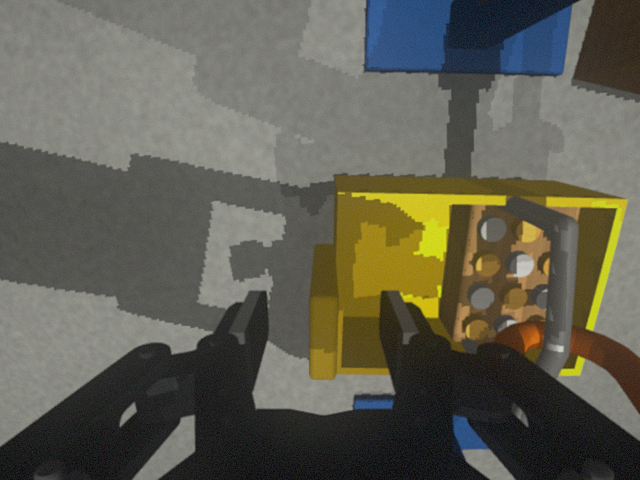

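```bash
python3 -m crank '[[0,0,0,0,0,-4,-0.1],[0,0,0,0,0,-10,-0.1],[0,0,0,0,0,-18,-0.1],[0,0,0,0,0,-25,-0.1],[0,0,0,0,-5,-30,-0.1],[0,0,0,0,-20,-25,-0.1],[0,0,0,0,-30,-10,-0.1],[0,0,0,0,-30,0,-0.1]]'; python3 -m crank '[[0,0,0,0,-35,0,-0.1],[0,0,0,0,-20,0,-0.1],[0,0,0,0,0,0,-0.1],[0,0,0,0,0,0,-0.1],[0,0,0,0,0,0,-0.1],[0,0,0,0,0,0,-0.1],[0,0,0,0,0,0,-0.1],[0,0,0,0,0,0,-0.1]]'
python3 - <<'E'
from h import *
d=eyes.get_image("side"); cv2.imwrite("pics/d26.png",cv2.resize(d["image"][180:310,245:385,::-1],None,fx=4.5,fy=4.5,interpolation=cv2.INTER_CUBIC))
e=eyes.get_image("scene"); save(e,"s26"); cv2.imwrite("pics/s26z.png",cv2.resize(e["image"][180:290,240:370,::-1],None,fx=5,fy=5,interpolation=cv2.INTER_CUBIC))
for q in ["bail_mid","bin_grip","hook_eye"]:
  for x in (d,e): print(q,[(np.array(k["centre"]),round(k["confidence"],2)) for k in spotter.mark_of(q,x)[:1]])
E
```

```text
t: 26.48
tool_pos: [0.4803, -0.1198, 0.4028]
tool_rot: [2.351, 2.084, -0.002]
contact_force: [-0.0, 0.4, -0.2]
opening: 0.0466
t: 27.15
tool_pos: [0.4216, -0.1122, 0.412]
tool_rot: [2.341, 2.075, 0.007]
contact_force: [-0.3, 0.1, -0.3]
opening: 0.0469
bail_mid [(array([ 0.6468, -0.1395,  0.1329]), 0.82)]
bail_mid [(array([ 0.6432, -0.1412,  0.1344]), 0.79)]
bin_grip [(array([ 0.6435, -0.1426,  0.1372]), 0.66)]
bin_grip [(array([ 0.5612, -0.1297,  0.1153]), 0.76)]
hook_eye [(array([ 0.6517, -0.1392,  0.2283]), 0.77)]
hook_eye [(array([ 0.6511, -0.1404,  0.2297]), 0.81)]
```

View pics/d26.png

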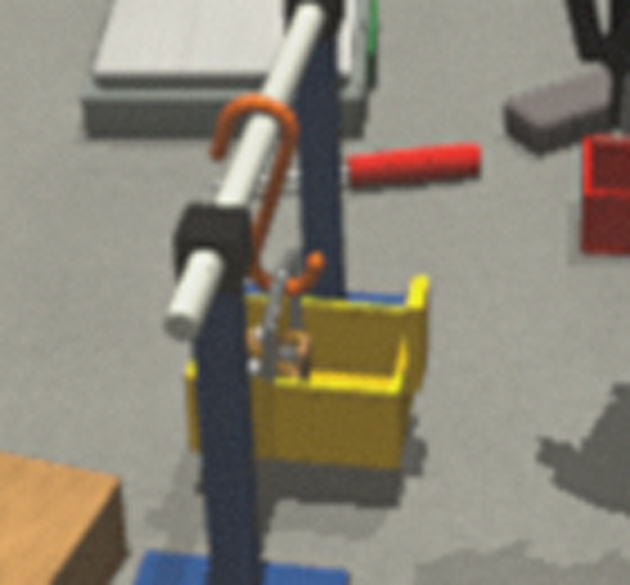

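View pics/s26z.png

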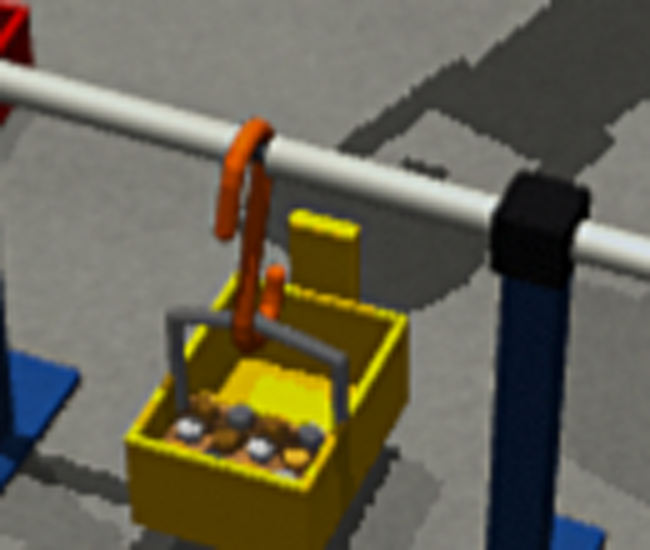

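```bash
Z='[[0,0,0,0,0,0,-0.1],[0,0,0,0,0,0,-0.1],[0,0,0,0,0,0,-0.1],[0,0,0,0,0,0,-0.1],[0,0,0,0,0,0,-0.1],[0,0,0,0,0,0,-0.1],[0,0,0,0,0,0,-0.1],[0,0,0,0,0,0,-0.1]]' ; true
python3 -m crank '[[0,0,0,0,0,0,-0.1],[0,0,0,0,0,0,-0.1],[0,0,0,0,0,0,-0.1],[0,0,0,0,0,0,-0.1],[0,0,0,0,0,0,-0.1],[0,0,0,0,0,0,-0.1],[0,0,0,0,0,0,-0.1],[0,0,0,0,0,0,-0.1]]' >/dev/null
python3 -m crank '[[0,0,0,0,0,0,-0.1],[0,0,0,0,0,0,-0.1],[0,0,0,0,0,0,-0.1],[0,0,0,0,0,0,-0.1],[0,0,0,0,0,0,-0.1],[0,0,0,0,0,0,-0.1],[0,0,0,0,0,0,-0.1],[0,0,0,0,0,0,-0.1]]' >/dev/null
python3 -m crank '[[0,0,0,0,0,0,-0.1],[0,0,0,0,0,0,-0.1],[0,0,0,0,0,0,-0.1],[0,0,0,0,0,0,-0.1],[0,0,0,0,0,0,-0.1],[0,0,0,0,0,0,-0.1],[0,0,0,0,0,0,-0.1],[0,0,0,0,0,0,-0.1]]' >/dev/null
python3 - <<'E'
from h import *
# yellow mask centroid/orientation over 12 frames ~0.6 s
for i in range(14):
    d=eyes.get_image("side"); a=d["image"].astype(int); m=(a[...,0]>80)&(a[...,1]>60)&(a[...,2]<50); m[:, :270]=0;m[:,360:]=0;m[:230]=0;m[300:]=0
    q=np.argwhere(m); print(np.round(q.mean(0),2),m.sum(),end=" ")
print(ctrl.get_obs()["t"])
cv2.imwrite("pics/d27.png",cv2.resize(d["image"][180:310,245:385,::-1],None,fx=4.5,fy=4.5,interpolation=cv2.INTER_CUBIC))
E
```

```text
[264.74 319.76] 1125 [264.81 319.99] 1118 [264.76 319.83] 1117 [264.75 319.75] 1126 [264.6  320.01] 1118 [264.66 319.9 ] 1119 [264.77 319.85] 1122 [264.78 319.99] 1112 [264.71 319.85] 1119 [264.88 319.92] 1117 [264.71 319.9 ] 1122 [264.72 319.88] 1120 [264.75 319.8 ] 1121 [264.72 319.95] 1112 30.25
```

View pics/d27.png

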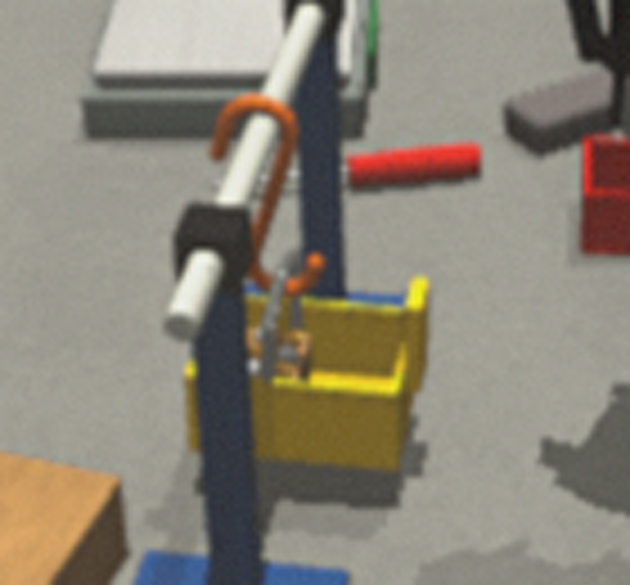

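Run:
```python
from h import *
B=np.array([.646,-.1402,.1305]); 
c_,s_=np.cos(np.radians(-6.9)),np.sin(np.radians(-6.9)); X=np.array([c_,s_,0]);Y=np.array([-s_,c_,0])
ims=[]
for nm,(a,b,e,f) in (("side",(220,310,280,350)),("scene",(210,300,255,335))):
    d=eyes.get_image(nm); k=6; im=cv2.resize(d["image"][a:b,e:f,::-1],None,fx=k,fy=k,interpolation=cv2.INTER_CUBIC); C=cam(d)
    for z,col in ((-.045,(0,0,255)),(-.1,(255,0,0))):
        P=[B+X*i/1e3+Y*j/1e3+[0,0,z] for i,j in ((-75,-45),(-75,45),(50,45),(50,-45))]
        u=((proj(C,P)+.5-[e,a])*k).astype(int); cv2.polylines(im,[u.reshape(-1,1,2)],True,col,1)
    ims.append(im[:540])
h=max(i.shape[0] for i in ims); ims=[cv2.copyMakeBorder(i,0,h-i.shape[0],0,0,0) for i in ims]
c=np.hstack(ims); cv2.imwrite("pics/ov28.png",cv2.resize(c,(800,int(h*800/c.shape[1]))))
```

```text
(no output)
```

View pics/ov28.png

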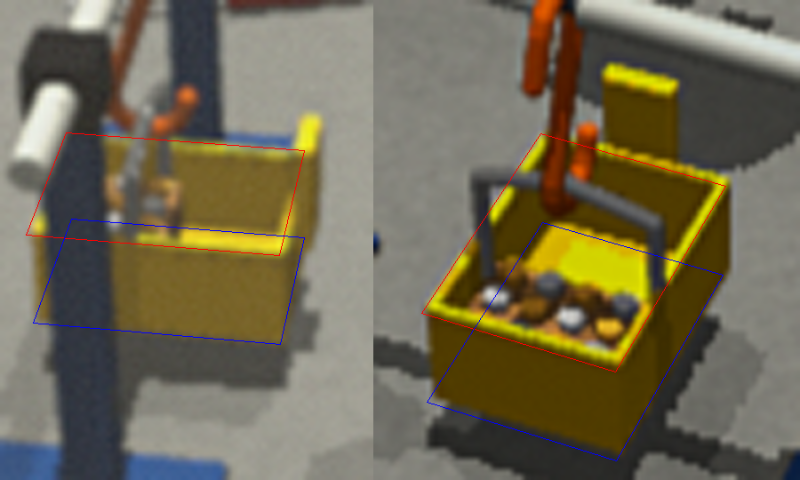

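```bash
python3 -c "
from h import *
print(ctrl.get_obs()['t'],ctrl.finish_job())"
```

```text
the job is handed in; nothing more can be done
30.35 None
```

I hung the orange S-hook in the rail's groove and left the yellow bin hanging by its bail in the hook's lower curl. The job was handed in at about 30 s of the 72 s allowed.

**Hook:**
- It stood leaning about 12° in its slot, so I tilted the gripper to match and lifted it straight out.
- I lowered it onto the bar and slid it about 25 mm under a few newtons. It dropped about 4.9 mm near y = -0.140, where the wrist camera showed the groove. It pressed the groove's side with up to 7.5 N before I backed off.
- I opened the fingers slowly. It hung free at its natural lean, which matched a 19° model in both fixed views to about 1.5 mm.

**Bin:**
- I gripped it by the tab, lifted it level, brought the bail in over the hook's tip and lowered it until the hook took the load. I then followed the swing forward a few millimetres, released slowly and backed away.

**Last checks:**
- **Contact:** the arm was clear and reading no load.
- **Stillness:** fourteen frames over about 0.7 s showed no movement beyond picture noise.
- **Level:** a level-bin overlay fits the scene view well. In the side view it is about 3 mm off, but the rim slope agrees to within 1 to 2°.

**Disagreements along the way:**
- The first tab position from the trained networks was about 8 mm off in x. I corrected it from a still wrist picture before gripping.
- One attempt to outline the hook picked the caddy instead, and I did not use it.
- The closest pass was the bin's rear rim under the hook's curl, about 1 mm by calculation. I saw no contact force there.

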